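# Probe a fixing bore in a plaster panel with a stop-collar gauge rod and present the tip

### The job

Press the sprung lever on the stand down until it latches by itself, which opens the shutter of the sloping guide tube, and let go of it. Then take the gauge rod (the square-handled one with the collar) from its rack, push it down the guide tube until its collar stops against the mouth, and draw it right out again. Finish while still holding the rod: keep it level and still, clear of everything, with its tip a few centimetres in front (on the robot's side) of the middle of the upright magnifier's lens, the lever still latched and the other things on the bench left where they lie.

Things in the scene. Friction and masses are not known exactly. Their poses are not given: they have to be found in the camera images.
- rod: Depth-gauge rod, 213 mm long, 95 to 160 g. From back to tip along its +x axis: square aluminium handle 16 x 16 x 100 mm; round stop collar 30 mm across, 8 mm thick; round steel probe 8 mm thick, 105 mm long, round end. Origin: on the axis at the collar's front face, where the probe begins. Starts lying level in the rack, axis 75 mm above the table, two handle faces upright.
- rod_grip (a point): Point on the rod's axis inside the handle, 45 mm behind the collar's front face, 3 mm ahead of the handle's centre and near the balance point: a good place to grip from above across the 16 mm width.
- rod_tip (a point): Centre of the probe's very end, 105 mm ahead of the collar's front face.
- rack: Fixed wooden rack for the rod, base 190 x 70 x 10 mm. Origin on the table below the rod's collar face; +x points to the rod's tip. Two notched uprights, each 12 mm thick: one under the handle 93 mm behind the origin (33 mm wide, 76 mm high), one under the probe 60 mm ahead of it (25 mm wide, 80 mm high). The rod lifts straight up and out.
- stand: Heavy fixed test stand with guide tube, plaster panel and lever. Origin on the table; +x is the level heading in which the rod goes in (roughly to the robot's right). Base 12 mm thick, reaching 128 mm along -x, 98 along +x, 80 along +y, 120 along -y. The lever is on its -y side, towards the robot. Highest: the shut shutter and the panel's top, 140 mm. A 62 mm high pawl post stands beside the lever, halfway to its pad.
- guide: Steel guide tube of the stand. Origin: centre of its open mouth, 125 mm above the table. +x runs down the tube in the insertion direction, sloping 25 degrees down from level. Outside 24 mm, bore 14 mm, 60 mm long, going on as a 15 mm bore through the 50 mm panel behind it. The rod's collar is too wide for it and stops at the mouth once the whole probe is in.
- shutter_mid (a point): Middle of the aluminium shutter, 34 mm square, 3 mm thick, that lies 3 mm in front of the tube's mouth and covers it while the lever is up. The latched lever draws it 40 mm down along its slope, clear of mouth and collar.
- panel_top (a point): Middle of the upper front edge of the plaster panel (110 mm wide, 120 high, 50 thick), which stands square to the tube and leans back 25 degrees; this point is 60 mm past the mouth along the tube and 40 mm above its axis.
- lever (a joint): Sprung steel lever that works the shutter: 0 = up (shut), grows as pressed down (rad). It takes about 5 N at first and 9 N at the pad on passing the pawl. Past about 0.47 a sprung pawl snaps over it; let go, it rises a little and stays at about 0.44, shutter open. Hard stop at 0.52. Let go too early, it springs back to 0.
- lever_pad (a point): Middle of the top of the lever's press pad (30 x 26 mm), about 97 mm above the table when up, 54 mm when latched. The level hinge axis runs along the stand's y axis, 65 mm above the table, about 95 mm from the pad towards the stand's +x. Press straight down about 50 mm, to the hard stop.
- magnifier: Fixed upright magnifier: round base 100 mm across, post, and an upright round lens in a black ring 100 mm across and 10 mm thick. Origin on the table under the lens centre. The lens faces along its x axis; -x is the front, the side towards the robot.
- lens (a point): Centre of the lens, 200 mm above the table.
- bowl: Bystander: a dark rubber mixing bowl, 130 mm across, 55 mm high. Leave it where it is.
- jar: Bystander: a glass jar, 66 mm across, 90 mm high. Leave it where it is.
- brush: Bystander: a wooden paint brush lying flat. Leave it where it is.
- spatula: Bystander: a spatula lying flat. Leave it where it is.
- rosette: Bystander: a small round plaster rosette, 64 mm across, 22 mm high. Leave it where it is.
- cup: Bystander: a white plastic cup, 76 mm across, 95 mm high. Leave it where it is.
- marker: Bystander: a plain round wooden stick lying flat, 120 mm long, 14 mm thick, with no collar. Leave it where it is.
There are look-alikes about, which are no part of the job. Of the things that look like the rod, the larger one is meant.

How it is judged:
By the outcome, as a careful person would: the job done as asked, in the order asked, and still so for the second after the job is handed in, while the arm keeps its last pose, push and grip.
It also fails if it takes over 72 s, if anything falls off the work surface, if the arm or the gripper's body presses on something with over 40 N, if the wrist force passes 120 N, or if a joint passes its speed limit or range.

### The arm

A 7-joint arm with a two-finger parallel gripper is mounted at the origin on the work surface. World frame = base frame: x ahead of the robot, y to its left, z up, the work surface at z = 0. Lengths are in mm, angles in rad, forces in N, time in s.
With the tool pointing down it reaches from about 425 to 1025 mm from the base axis. Payload 9.4 kg.
Tool frame: the origin (TCP) lies at the very end of the fingers, on their centre line; the grasp point (between the pads) lies 19 mm behind it; y points along the fingers, z is the direction in which the jaws open and shut, and the axes are right-handed (so a half turn about y gives the same grasp; the last joint's range is limited). The gripper opens to 93 mm and grips with 3 to 60 N. Pads are 15 mm wide; open, the fingers measure 128 mm over their backs; the gripper's body (75 mm by 188 mm) begins 65 mm behind the grasp point.
Start: joints at [1.164, 0.599, -0.003, 1.599, 0.002, 0.943, -0.08], TCP at [234.784, -685.93, 218.618] pointing down, gripper open.
Joint ranges: [-2.57, 2.57], [-0.35, 1.97], [-1.29, 1.29], [0.11, 2.56], [-1.05, 4.19], [0.11, 1.86], [-2.63, 2.63]. Speed limits (rad/s): [2.22, 2.22, 3.01, 3.01, 3.14, 3.14, 3.14].

### API

Orientations are given as a unit quaternion [x, y, z, w].
In Python, from rig import manip, imaging, workorder, nets gives the robot as it stands.
- The arm moves only by the tool arm_command, never from a script. Its argument "series" is a list of rows, each an object with "delta_pos": the shift along the tool's x, y, z in m, a list of three; "delta_rot": the turn, a rotation vector about the tool's x, y, z in rad, a list of three. In form: [{"delta_pos": [tx, ty, tz], "delta_rot": [ax, ay, az]}, ...]. A call has 1 to 20 rows; each row shifts and turns the commanded pose from where the row before left it, along the tool's axes as they then stand; what a row does not reach is not made up. A row lasts 1/8 s, in which the tool goes at most 62.5 mm and 10.7 degrees, less where a joint would pass 70% of its speed; a pose out of reach is approached as far as the arm can. A call is refused whole if a number of a shift passes 0.0625 or a number of a turn 0.188, either way. A call with a gripper value outside its range is refused whole. "hand" is the finger opening in m, from 0 to 0.093, set as the call begins (left out, the last holds). The fingers move at their own pace and stop on an object; "newtons" is the grip in N (left out, the last holds). Time passes only in rows, so rows that do not move let the fingers close. It gives the time, the measured TCP pose, the force and the opening at its end, in the units of the state.
- manip.sense(): the state, without advancing time (a new reading comes with each control period).
- imaging.get_image(name): name is "side" or "top"; returns the picture (480x640x3 uint8, blue, green, red); there is no depth.
- imaging.get_calibration(name): a dict with "camera_matrix" (3x3 intrinsics, pixels), "extrinsics" (4x4, takes a point from camera to world coordinates). Camera axes: x right, y down, z forward; pixel columns grow to the right and rows downward; lengths in mm; the calibration is good to about 2 mm. A picture is of the moment at which its call begins. get_calibration takes no time and is no camera call.
- workorder.job_done(): hands the job in, once; it reports no verdict.
Trained networks look in the newest picture that a camera, given by its name, has taken for a name from the list of things; names that differ only in an ending like _2 or _b are one class to them, and where a whole thing is asked for, a point or a joint stands for the part that bears it (a point fixed in the world has none). Each returns a list of dicts, best first, with "score" (0 to 1); they miss things now and then, are a little off and sometimes report something else, mostly with a low value. They report only what shows in the picture. A call takes as long as a camera call. They do not tell look-alikes from the thing itself.
- nets.look_for(camera, target): "centre" ([column, row] in pixels, amid what is visible of it).
- nets.pinpoint(camera, target): "centre" ([column, row] in pixels: a listed point, or the origin of a listed thing).
The state is a dict: "t": time; "q": joint angles; "qvel": joint speeds; "effort": joint torques, N m; "eef_pos": TCP position; "tcp_rot": TCP orientation; "ft_force": force on the tool from outside, world axes, zero at the start; "torque": the same for the moment, N m; "width": finger opening in mm.
Only numpy, scipy, OpenCV 4.12 (cv2) and the standard library are available. Lean on these libraries where they do the work, as an engineer would, in place of code of your own. Each camera call takes 0.05 s, during which the arm holds its last target.

## Working session

There is one attempt and no reset: what is moved stays moved. The work goes in short steps, Python scripts to look and compute and a tool call to move; the robot and the scene stay as the last step left them, time stands still between calls to the robot, and variables do not carry over. Pictures are saved under pics/ and viewed, and the job is handed in when it is done.

Besides the shell and the picture viewer there is one more tool, called after "Call:" by a JSON object that holds its "fn" and its "kwargs", one argument or row to a line. arm_command: Moves the arm, as the interface text tells. Its arguments: {"type":"object","properties":{"series":{"type":"array"},"hand":{"type":"number"},"newtons":{"type":"number"}},"required":["series"]}

```bash
mkdir -p pics; ls; python3 - <<'E'
from rig import manip, imaging, workorder, nets
import cv2, numpy as np
print(manip.sense())
for c in ("side","top"):
    im=imaging.get_image(c); cv2.imwrite(f"pics/{c}0.png",im)
    k=imaging.get_calibration(c); print(c,np.round(k["camera_matrix"],1).tolist(),np.round(k["extrinsics"],4).tolist())
E
```

```text
pics
{'t': 0.0, 'q': array([ 1.16430338,  0.6001095 , -0.00254822,  1.60012526,  0.00180253,
        0.94292254, -0.07981156]), 'qvel': array([-0.00033171, -0.00023405,  0.0004079 , -0.00010465, -0.00036957,
       -0.00172397, -0.00049836]), 'effort': array([ 8.44630795e-04, -7.65077305e+01,  1.49784431e+00, -2.52347356e+01,
       -5.24076191e-02,  1.68913213e-02,  1.70102021e-04]), 'eef_pos': array([ 234.61314905, -685.46564238,  217.77284753]), 'tcp_rot': array([-0.11623004,  0.69804625, -0.69697748,  0.11594999]), 'ft_force': array([ 0.19132461,  0.74679238, -0.62423579]), 'torque': array([ 0.04116652, -0.04385388,  0.03660232]), 'width': 92.86964792849837}
side [[519.1, 0.0, 308.1], [0.0, 519.1, 240.6], [0.0, 0.0, 1.0]] [[-0.9791, -0.125, 0.1607, 295.2051], [-0.2035, 0.6301, -0.7494, 794.7796], [-0.0075, -0.7664, -0.6423, 839.6106], [0.0, 0.0, 0.0, 1.0]]
top [[584.1, 0.0, 319.0], [0.0, 584.1, 247.4], [0.0, 0.0, 1.0]] [[-0.0006, -0.9817, 0.1902, 256.4305], [-1.0, 0.0013, 0.004, -27.9919], [-0.0042, -0.1902, -0.9817, 1364.6016], [0.0, 0.0, 0.0, 1.0]]
```

View pics/side0.png

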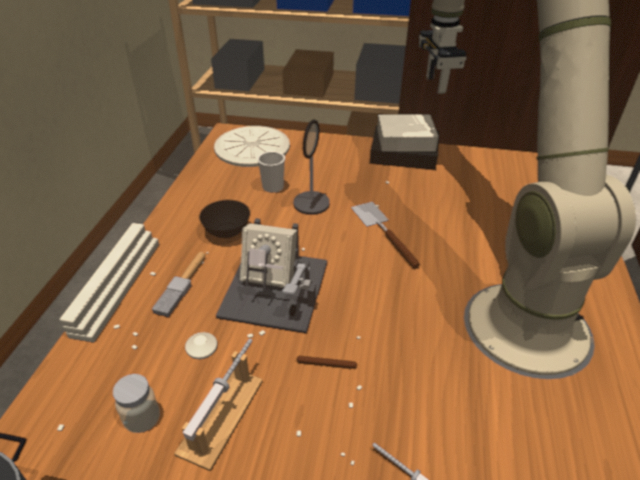

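View pics/top0.png

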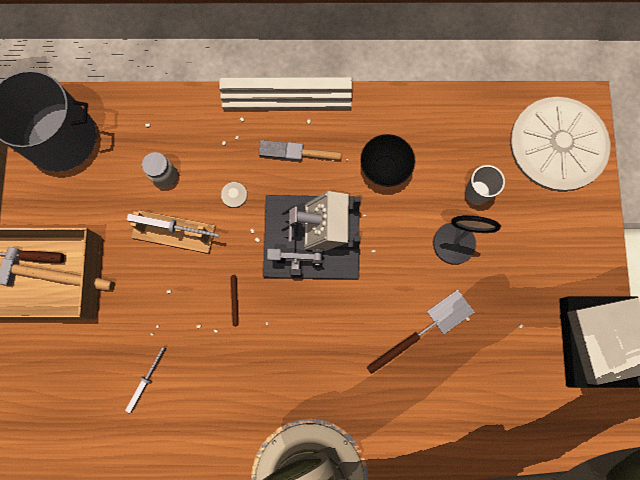

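Side view: stand at about (275,280), racked rod (220,385), magnifier (312,140), small rod at the bottom edge (400,465). Top view: stand (312,235), racked rod (175,227), and the same other things from above.

Things that could be taken for the rod in the top view:
- The collared rod in the rack, (175,227).
- A smaller collared rod lying on the table, (145,380).
- The brown stick (marker), (234,300).

I choose the racked one, because it is larger, square-handled and in the rack.

```bash
cat > h.py <<'E'
from rig import manip, imaging, workorder, nets
import cv2, numpy as np
from scipy.spatial.transform import Rotation as R
from scipy.optimize import least_squares
C={c:imaging.get_calibration(c) for c in("side","top")}
def proj(c,p):
    E=np.linalg.inv(np.array(C[c]["extrinsics"])); p=np.atleast_2d(p)
    q=p@E[:3,:3].T+E[:3,3]; q=q@np.array(C[c]["camera_matrix"]).T
    return q[:,:2]/q[:,2:]
def tri(us,ut):
    f=lambda p:np.r_[proj("side",p)[0]-us,proj("top",p)[0]-ut]
    r=least_squares(f,[500,0,80]); return r.x,np.sqrt((r.fun**2).mean())
def atz(c,u,z):
    E=np.array(C[c]["extrinsics"]); d=E[:3,:3]@np.linalg.solve(np.array(C[c]["camera_matrix"]),[u[0],u[1],1])
    o=E[:3,3]; return o+d*(z-o[2])/d[2]
E
python3 - <<'E'
from h import *
for t in ["rod","rod_grip","rod_tip","rack","stand","guide","shutter_mid","panel_top","lever_pad","magnifier","lens"]:
    r={}
    for c in("side","top"):
        r[c]=[(np.round(d["centre"],1).tolist(),round(d["score"],2)) for d in nets.pinpoint(c,t)[:3]]
    print(t,r)
    try:
        p,e=tri(r["side"][0][0],r["top"][0][0]); print("   ",np.round(p,1),round(e,2))
    except Exception as ex: print(ex)
im=cv2.imread("pics/top0.png")[190:420,110:280]; cv2.imwrite("pics/crop1.png",cv2.resize(im,None,fx=2.6,fy=2.6,interpolation=cv2.INTER_CUBIC))
im=cv2.imread("pics/side0.png")[210:470,170:340]; cv2.imwrite("pics/crop2.png",cv2.resize(im,None,fx=2.3,fy=2.3,interpolation=cv2.INTER_CUBIC))
print(manip.sense()["t"])
E
```

```text
rod {'side': [([413.8, 475.0], 0.75), ([223.9, 385.9], 0.69)], 'top': [([170.3, 226.5], 0.98), ([321.2, 226.8], 0.67), ([148.8, 377.5], 0.59)]}
    [336.7 339.9 -54.3] 62.23
rod_grip {'side': [([208.1, 405.6], 0.84), ([291.5, 286.6], 0.47)], 'top': [([158.2, 221.2], 0.82), ([227.7, 193.5], 0.7), ([137.9, 394.7], 0.66)]}
    [568.7 346.1  61.4] 0.51
rod_tip {'side': [([252.3, 339.4], 0.67), ([371.5, 444.4], 0.67)], 'top': [([162.9, 348.2], 0.75), ([220.2, 233.7], 0.66)]}
    [412.7 299.3 191.5] 41.79
rack {'side': [([227.4, 406.8], 0.94)], 'top': [([181.8, 234.5], 0.69)]}
    [ 5.533e+02  3.060e+02 -2.000e-01] 0.18
stand {'side': [([268.0, 284.1], 0.95), ([267.3, 228.6], 0.64), ([314.3, 138.0], 0.3)], 'top': [([321.6, 226.1], 0.84), ([297.9, 153.5], 0.47)]}
    [572.1 -29.  -14.2] 1.1
guide {'side': [([259.2, 257.5], 0.71), ([181.3, 287.6], 0.41), ([199.6, 348.0], 0.28)], 'top': [([297.2, 212.8], 0.86)]}
    [570.2  24.5 116.7] 1.69
shutter_mid {'side': [([256.3, 254.6], 0.85)], 'top': [([293.1, 213.1], 0.58)]}
    [569.6  33.2 131.5] 0.55
panel_top {'side': [([268.8, 230.3], 0.81)], 'top': [([325.7, 217.0], 0.7)]}
    [560.  -37.4 141. ] 0.05
lever_pad {'side': [([290.7, 286.2], 0.58), ([268.1, 282.7], 0.5)], 'top': [([271.7, 254.6], 0.62), ([479.9, 189.2], 0.38)]}
    [484.8  81.1 102.8] 0.0
magnifier {'side': [([308.0, 205.6], 0.73), ([269.5, 286.5], 0.72), ([313.6, 140.1], 0.66)], 'top': [([452.1, 244.7], 0.8)]}
    [ 532.7 -340.8   -8.3] 1.31
lens {'side': [([315.5, 137.5], 0.81)], 'top': [([471.9, 225.0], 0.61), ([169.8, 224.3], 0.34)]}
    [ 521.7 -333.1  210.2] 1.55
1.2
```

```bash
ls pics
```

```text
crop1.png
crop2.png
side0.png
top0.png
```

View pics/crop1.png

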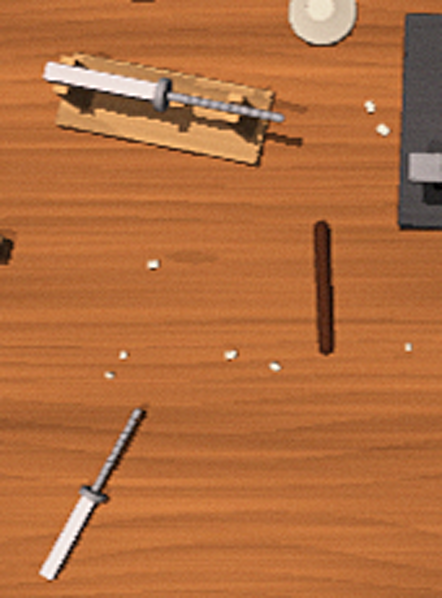

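View pics/crop2.png

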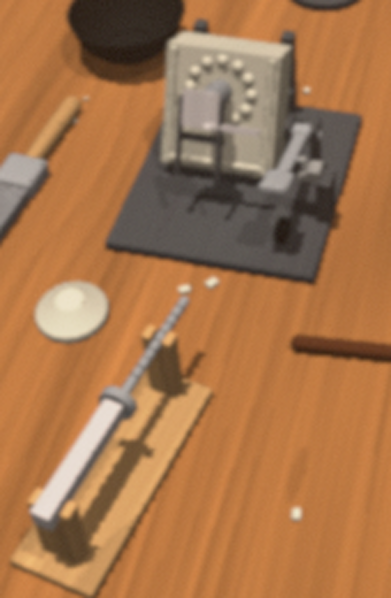

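```bash
python3 - <<'E'
import cv2
im=cv2.imread("pics/top0.png")[185:285,255:370]; cv2.imwrite("pics/crop3.png",cv2.resize(im,None,fx=6,fy=6,interpolation=cv2.INTER_CUBIC))
im=cv2.imread("pics/side0.png")[210:340,210:340]; cv2.imwrite("pics/crop4.png",cv2.resize(im,None,fx=4.6,fy=4.6,interpolation=cv2.INTER_CUBIC))
E
```

```text
(no output)
```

View pics/crop3.png

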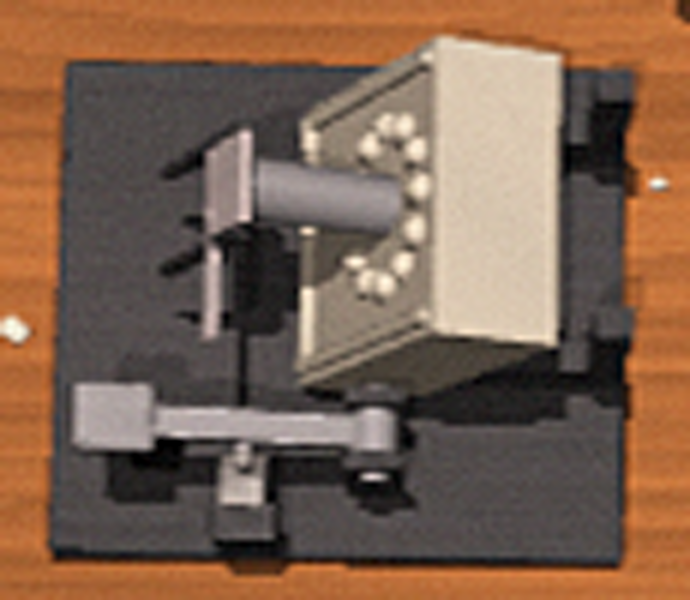

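View pics/crop4.png

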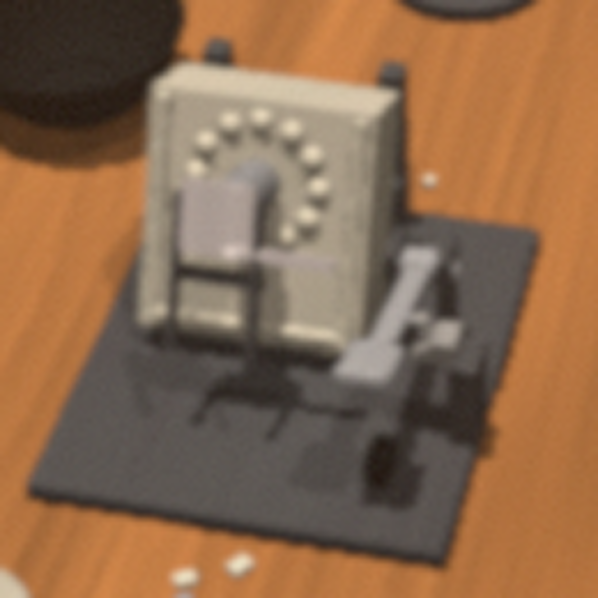

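The crop confirms the racked rod: pale square handle, collar and long probe, clearly bigger than the loose one at (145,380). I now fit the poses from edges and net points.

```bash
python3 - <<'E'
from h import *
def fit(obs,x0):
    # obs: (cam,px,local xyz, weight)
    def pts(v): 
        c,s=np.cos(v[2]),np.sin(v[2]); L=np.array([o[2] for o in obs],float)
        return np.c_[v[0]+c*L[:,0]-s*L[:,1], v[1]+s*L[:,0]+c*L[:,1], L[:,2]]
    def f(v):
        P=pts(v); return np.concatenate([proj(o[0],P[i])[0]-o[1] for i,o in enumerate(obs)])
    r=least_squares(f,x0,loss="soft_l1"); 
    print(np.round([r.x[0],r.x[1],np.degrees(r.x[2])],2)); print(np.round(r.fun.reshape(-1,2),1).tolist()); return r.x
print("stand")
B=[("top",(266,195.3),(-128,80,12)),("top",(263.7,277.5),(-128,-120,12)),("top",(358.3,278.7),(98,-120,12)),("top",(360,196.3),(98,80,12)),
("side",(216.5,316.5),(-128,80,12)),("side",(306.7,332.2),(-128,-120,12)),("side",(327.4,261),(98,-120,12))]
v=fit(B,[570,0,-1.57])
for c in("top",): fit([b for b in B if b[0]==c],v)
fit([b for b in B if b[0]=="side"],v)
def loc(p):
    d=np.array(p[:2])-v[:2]; c,s=np.cos(v[2]),np.sin(v[2]); return np.round([c*d[0]+s*d[1],-s*d[0]+c*d[1]],1)
for n,us,ut,z in [("shutter",(256.3,254.6),(293.1,213.1),None),("guide",(259.2,257.5),(297.2,212.8),125),("pad",(290.7,286.2),(271.7,254.6),97),("ptop",(268.8,230.3),(325.7,217),136)]:
    p,e=tri(us,ut); print(n,np.round(p,1),loc(p), [] if z is None else [(np.round(atz(c,u,z)[:2],1),loc(atz(c,u,z))) for c,u in(("side",us),("top",ut))])
print("rod")
Rr=[("top",(170.3,226.5),(0,0,75)),("top",(158.2,221.2),(-45,0,75)),("top",(220.2,233.7),(105,0,75)),("top",(218.8,235.4),(105,0,75)),("top",(127.7,216.9),(-108,0,79)),
("side",(223.9,385.9),(0,0,75)),("side",(208.1,405.6),(-45,0,75)),("side",(252.3,339.4),(105,0,75)),("side",(250,340),(105,0,75)),("side",(188.7,433),(-108,0,79))]
w=fit(Rr,[560,320,-1.6]); fit(Rr[:5],w); fit(Rr[5:],w)
print("lens", [np.round(atz(c,u,200),1) for c,u in(("side",(315.5,137.5)),("top",(471.9,225)))])
E
python3 - <<'E'
import cv2
im=cv2.imread("pics/top0.png")[205:275,425:510]; cv2.imwrite("pics/crop5.png",cv2.resize(im,None,fx=7,fy=7,interpolation=cv2.INTER_CUBIC))
im=cv2.imread("pics/side0.png")[110:220,270:350]; cv2.imwrite("pics/crop6.png",cv2.resize(im,None,fx=5,fy=5,interpolation=cv2.INTER_CUBIC))
E
```

```text
stand
[564.26 -19.08 -90.96]
[[-1.1, -0.2], [-1.7, 0.2], [0.4, 0.5], [-1.0, 0.2], [-1.4, -1.9], [0.1, -2.0], [0.5, -2.6]]
[564.76 -21.4  -90.92]
[[-0.2, -0.3], [-0.7, 0.0], [1.5, 0.3], [-0.1, -0.0]]
[562.73 -13.47 -90.92]
[[-1.6, 0.2], [0.4, 0.2], [0.7, -1.0]]
shutter [569.6  33.2 131.5] [-52.4   4.4] []
guide [570.2  24.5 116.7] [-43.7   5.2] [(array([562.,  34.]), array([-53.1,  -3.1])), (array([573.6,  24.8]), array([-44. ,   8.6]))]
pad [484.8  81.1 102.8] [-98.8 -81.1] [(array([486.3,  75.5]), array([-93.3, -79.5])), (array([485.9,  81.6]), array([-99.4, -80.1]))]
ptop [560.  -37.4 141. ] [18.4 -4. ] [(array([561.7, -43.4]), array([24.4, -2.1])), (array([561.4, -37.4]), array([18.4, -2.6]))]
rod
[ 554.4   306.77 -101.33]
[[3.4, 0.2], [-3.8, 1.7], [-1.4, 1.8], [-0.0, 0.1], [-0.7, 0.4], [-1.7, -3.2], [0.4, -1.7], [-1.6, -0.7], [0.7, -1.3], [-1.5, 2.0]]
[ 556.23  305.26 -101.2 ]
[[4.1, -0.6], [-3.1, 1.0], [-0.7, 1.0], [0.7, -0.7], [0.0, -0.3]]
[ 551.98  308.85 -101.26]
[[-0.7, -1.9], [1.4, -0.3], [-0.7, 0.3], [1.6, -0.3], [-0.5, 3.5]]
lens [array([ 519.1, -349.9,  200. ]), array([ 528.2, -335.7,  200. ])]
```

View pics/crop5.png

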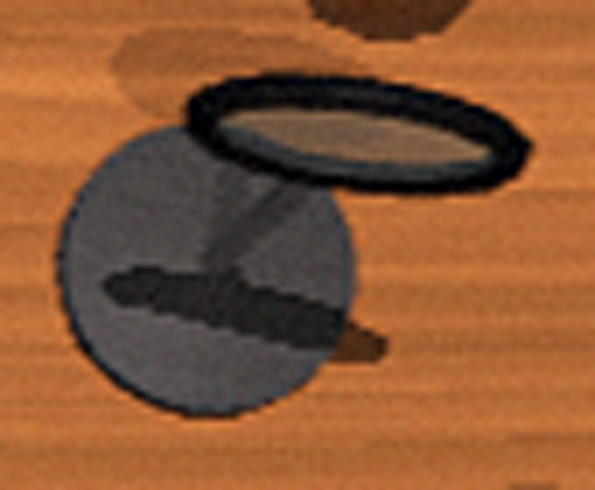

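View pics/crop6.png

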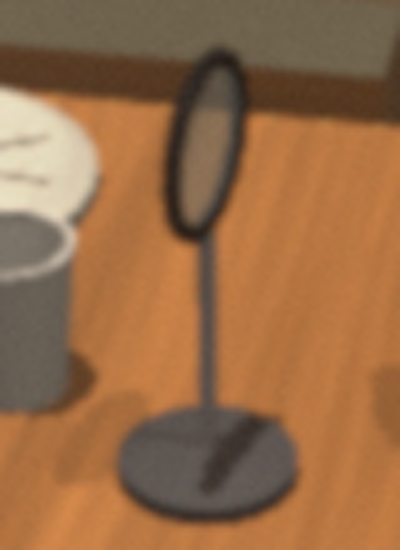

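```bash
cat >> h.py <<'E'
def state():
    s=manip.sense(); r=R.from_quat(s["tcp_rot"]); return s,np.array(s["eef_pos"]),r
def show():
    s,p,r=state(); m=r.as_matrix(); print("t",round(s["t"],2),"tcp",np.round(p,1),"F",np.round(s["ft_force"],1),"w",round(s["width"],1),"q",np.round(s["q"],2)); print(" tool x,y,z in world:",np.round(m.T,3).tolist())
def to(p=None,m=None):
    "rotation first (about TCP), then translation in the new tool axes"
    s,p0,r0=state(); r1=r0 if m is None else R.from_matrix(m)
    rv=(r0.inv()*r1).as_rotvec(); print("rotvec tool",np.round(rv,4),"deg",round(np.degrees(np.linalg.norm(rv)),1))
    if p is not None:
        d=np.array(p)-p0; print("shift world",np.round(d,1),"tool after turn (mm)",np.round(r1.inv().apply(d),1),"in tool before",np.round(r0.inv().apply(d),1))
def down(yaw_deg,tilt=0):
    "jaw z axis at world yaw; tool y down"
    a=np.radians(yaw_deg); z=np.array([np.cos(a),np.sin(a),0]); y=np.array([0,0,-1.]); return np.c_[np.cross(y,z),y,z]
E
python3 - <<'E'
from h import *
show()
to([486,81,220],down(168.7)); to([486,81,220],down(-11.3)); to([486,81,220],down(90));to([486,81,220],down(-90))
E
```

```text
t 1.2 tcp [ 234.8 -686.   218.6] F [ 0.3 -1.  -0.2] w 93.0 q [ 1.16  0.6  -0.    1.6   0.    0.94 -0.08]
 tool x,y,z in world: [[-0.946, -0.324, 0.0], [-0.0, -0.0, -1.0], [0.324, -0.946, 0.0]]
rotvec tool [-1.0000e-04  2.0978e+00 -0.0000e+00] deg 120.2
shift world [251.2 767.    1.4] tool after turn (mm) [801.3  -1.4 -96.1] in tool before [-486.1   -1.4 -644.3]
rotvec tool [-0.0000e+00 -1.0438e+00  1.0000e-04] deg 59.8
shift world [251.2 767.    1.4] tool after turn (mm) [-801.3   -1.4   96.1] in tool before [-486.1   -1.4 -644.3]
rotvec tool [ 0.0000e+00 -2.8118e+00  1.0000e-04] deg 161.1
shift world [251.2 767.    1.4] tool after turn (mm) [251.2  -1.4 767. ] in tool before [-486.1   -1.4 -644.3]
rotvec tool [-1.000e-04  3.298e-01  0.000e+00] deg 18.9
shift world [251.2 767.    1.4] tool after turn (mm) [-251.2   -1.4 -767. ] in tool before [-486.1   -1.4 -644.3]
```

Call:
{"fn": "arm_command", "kwargs": {
  "series": [
    {"delta_pos": [0, 0, 0], "delta_rot": [0, -0.1725, 0]},
    {"delta_pos": [0, 0, 0], "delta_rot": [0, -0.1725, 0]},
    {"delta_pos": [0, 0, 0], "delta_rot": [0, -0.1725, 0]},
    {"delta_pos": [0, 0, 0], "delta_rot": [0, -0.1725, 0]},
    {"delta_pos": [0, 0, 0], "delta_rot": [0, -0.1725, 0]},
    {"delta_pos": [0, 0, 0], "delta_rot": [0, -0.1725, 0]},
    {"delta_pos": [0, 0, 0], "delta_rot": [0, -0.1725, 0]},
    {"delta_pos": [0, 0, 0], "delta_rot": [0, -0.1725, 0]}
  ],
  "hand": 0,
  "newtons": 30
}}

```text
t: 2.2
eef_pos: [234.6, -686.0, 218.6]
tcp_rot: [0.535, -0.463, 0.463, -0.535]
ft_force: [-0.3, 0.0, -0.0]
width: 17.5
```

Call:
{"fn": "arm_command", "kwargs": {
  "series": [
    {"delta_pos": [-0.048, 0, 0.0237], "delta_rot": [0, 0, 0]},
    {"delta_pos": [-0.048, 0, 0.0237], "delta_rot": [0, 0, 0]},
    {"delta_pos": [-0.048, 0, 0.0237], "delta_rot": [0, 0, 0]},
    {"delta_pos": [-0.048, 0, 0.0237], "delta_rot": [0, 0, 0]},
    {"delta_pos": [-0.048, 0, 0.0237], "delta_rot": [0, 0, 0]},
    {"delta_pos": [-0.048, 0, 0.0237], "delta_rot": [0, 0, 0]},
    {"delta_pos": [-0.048, 0, 0.0237], "delta_rot": [0, 0, 0]},
    {"delta_pos": [-0.048, 0, 0.0237], "delta_rot": [0, 0, 0]},
    {"delta_pos": [-0.048, 0, 0.0237], "delta_rot": [0, 0, 0]},
    {"delta_pos": [-0.048, 0, 0.0237], "delta_rot": [0, 0, 0]},
    {"delta_pos": [-0.048, 0, 0.0237], "delta_rot": [0, 0, 0]},
    {"delta_pos": [-0.048, 0, 0.0237], "delta_rot": [0, 0, 0]},
    {"delta_pos": [-0.048, 0, 0.0237], "delta_rot": [0, 0, 0]},
    {"delta_pos": [-0.048, 0, 0.0237], "delta_rot": [0, 0, 0]},
    {"delta_pos": [-0.048, 0, 0.0237], "delta_rot": [0, 0, 0]}
  ]
}}

```text
t: 4.08
eef_pos: [487.7, 78.0, 218.9]
tcp_rot: [-0.533, 0.464, -0.464, 0.534]
ft_force: [0.7, 0.2, 0.9]
width: 0.6
```

```bash
python3 - <<'E'
from h import *
show(); to([486,80,130],down(8))
s,p,r=state()
for c in("side","top"):
    im=imaging.get_image(c); cv2.imwrite(f"pics/{c}1.png",im); u=proj(c,p)[0]; print(c,u)
    x,y=np.round(u).astype(int); cr=im[max(0,y-50):y+70,max(0,x-70):x+70]; cr=cr.copy(); 
    cv2.circle(im,(x,y),2,(0,0,255),1); cr=im[max(0,y-50):y+70,max(0,x-70):x+70]
    cv2.imwrite(f"pics/{c}1c.png",cv2.resize(cr,None,fx=4.5,fy=4.5,interpolation=cv2.INTER_CUBIC))
E
```

```text
t 4.08 tcp [487.7  78.  218.9] F [0.7 0.2 0.9] w 0.6 q [ 0.14  0.37 -0.54  2.09  0.28  0.75 -0.44]
 tool x,y,z in world: [[0.138, -0.99, 0.0], [0.001, -0.0, -1.0], [0.99, 0.138, 0.001]]
rotvec tool [-0.0007 -0.0009  0.0002] deg 0.1
shift world [ -1.7   2.  -88.9] tool after turn (mm) [-2.2 88.9 -1.4] in tool before [-2.2 88.8 -1.4]
side [287.77635708 240.60561516]
top [268.39597668 242.88244109]
```

View pics/side1c.png

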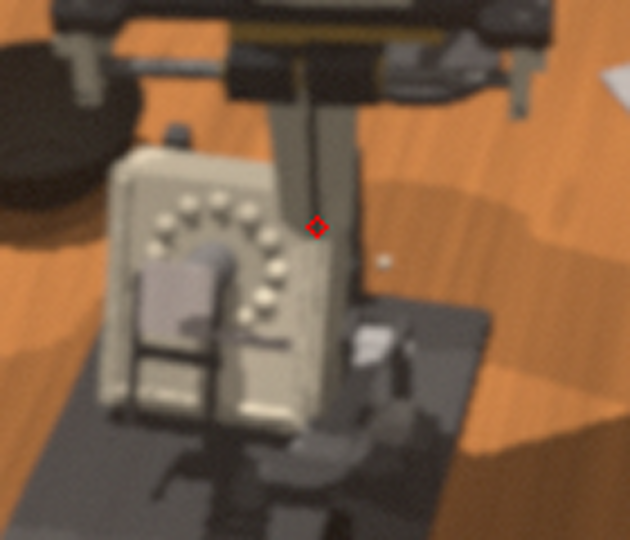

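View pics/top1.png

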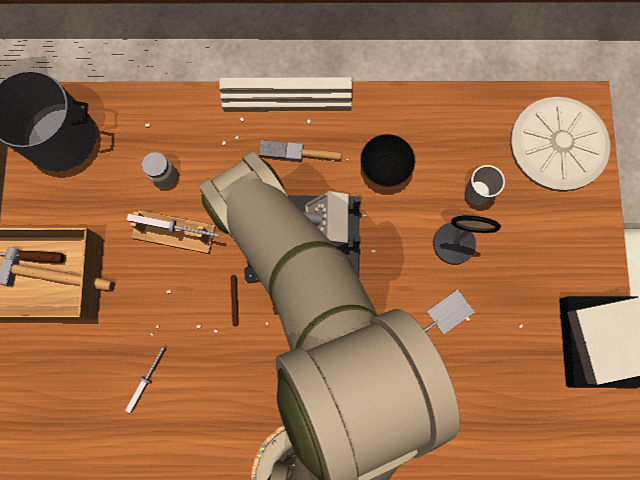

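The side camera reads about 2 px low in row compared with the known TCP, and I correct for that from here on. Next I lower onto the pad.

Call:
{"fn": "arm_command", "kwargs": {
  "series": [
    {"delta_pos": [-0.003, 0.03, -0.0015], "delta_rot": [0, 0, 0]},
    {"delta_pos": [0, 0.04, 0], "delta_rot": [0, 0, 0]},
    {"delta_pos": [0, 0.03, 0], "delta_rot": [0, 0, 0]},
    {"delta_pos": [0, 0.015, 0], "delta_rot": [0, 0, 0]},
    {"delta_pos": [0, 0.01, 0], "delta_rot": [0, 0, 0]}
  ]
}}

```text
t: 4.8
eef_pos: [485.4, 79.3, 93.5]
tcp_rot: [-0.533, 0.464, -0.464, 0.534]
ft_force: [-1.7, 1.5, 5.2]
width: 0.3
```

Call:
{"fn": "arm_command", "kwargs": {
  "series": [
    {"delta_pos": [0, 0.01, 0], "delta_rot": [0, 0, 0]},
    {"delta_pos": [0, 0.01, 0], "delta_rot": [0, 0, 0]},
    {"delta_pos": [0, 0.01, 0], "delta_rot": [0, 0, 0]},
    {"delta_pos": [0, 0.008, 0], "delta_rot": [0, 0, 0]},
    {"delta_pos": [0, 0, 0], "delta_rot": [0, 0, 0]}
  ]
}}

```text
t: 5.42
eef_pos: [486.8, 79.9, 56.3]
tcp_rot: [-0.533, 0.463, -0.465, 0.535]
ft_force: [2.8, 2.9, 4.0]
width: 0.5
```

```bash
python3 - <<'E'
from h import *
show(); im=imaging.get_image("side"); cv2.imwrite("pics/side2.png",cv2.resize(im[180:340,200:360],None,fx=3.7,fy=3.7,interpolation=cv2.INTER_CUBIC))
E
```

```text
t 5.42 tcp [486.8  79.9  56.3] F [2.8 2.9 4. ] w 0.5 q [-0.05  0.61 -0.32  2.24  0.54  0.36 -0.69]
 tool x,y,z in world: [[0.139, -0.99, -0.001], [0.003, 0.001, -1.0], [0.99, 0.139, 0.003]]
```

View pics/side2.png

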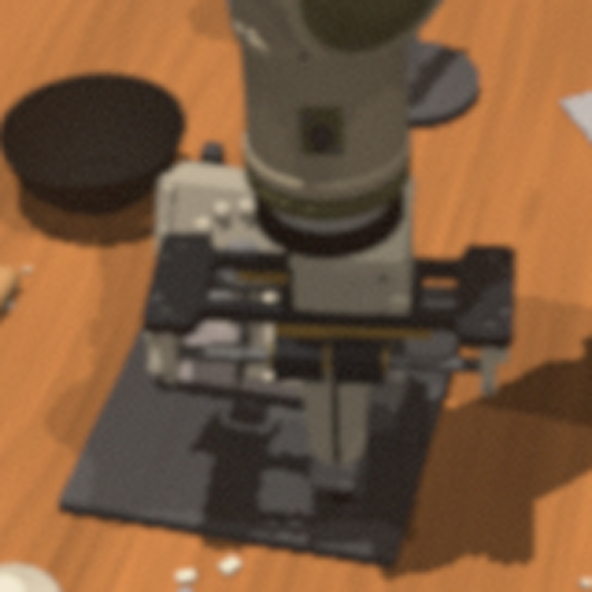

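The fingers are on the pad and the shutter is going down. Now I continue down in small steps.

Call:
{"fn": "arm_command", "kwargs": {
  "series": [
    {"delta_pos": [0, 0.004, 0], "delta_rot": [0, 0, 0]},
    {"delta_pos": [0, 0.003, 0], "delta_rot": [0, 0, 0]},
    {"delta_pos": [0, 0, 0], "delta_rot": [0, 0, 0]}
  ]
}}

```text
t: 5.85
eef_pos: [486.6, 79.1, 49.3]
tcp_rot: [-0.533, 0.464, -0.465, 0.534]
ft_force: [2.3, 0.2, 7.7]
width: 0.6
```

Call:
{"fn": "arm_command", "kwargs": {
  "series": [
    {"delta_pos": [0, 0.002, 0], "delta_rot": [0, 0, 0]},
    {"delta_pos": [0, 0.001, 0], "delta_rot": [0, 0, 0]},
    {"delta_pos": [0, 0, 0], "delta_rot": [0, 0, 0]}
  ]
}}

```text
t: 6.22
eef_pos: [486.8, 78.9, 47.9]
tcp_rot: [-0.532, 0.463, -0.465, 0.534]
ft_force: [-1.6, -1.0, 31.6]
width: 0.4
```

Hard stop reached, with the force at 31 N. Now I raise off it.

Call:
{"fn": "arm_command", "kwargs": {
  "series": [
    {"delta_pos": [0, -0.005, 0], "delta_rot": [0, 0, 0]},
    {"delta_pos": [0, -0.01, 0], "delta_rot": [0, 0, 0]},
    {"delta_pos": [0, -0.03, 0], "delta_rot": [0, 0, 0]},
    {"delta_pos": [0, -0.05, 0], "delta_rot": [0, 0, 0]},
    {"delta_pos": [0, -0.05, 0], "delta_rot": [0, 0, 0]},
    {"delta_pos": [0, -0.03, 0], "delta_rot": [0, 0, 0]}
  ],
  "hand": 0.05
}}

```text
t: 6.98
eef_pos: [484.7, 78.6, 222.9]
tcp_rot: [-0.533, 0.464, -0.465, 0.533]
ft_force: [-0.1, -0.8, -1.3]
width: 49.3
```

```bash
python3 - <<'E'
from h import *
show(); im=imaging.get_image("side"); cv2.imwrite("pics/side3f.png",im); cv2.imwrite("pics/side3.png",cv2.resize(im[180:340,200:360],None,fx=3.7,fy=3.7,interpolation=cv2.INTER_CUBIC))
# joint fit with side row offset
def fit(obs,x0):
    L=np.array([o[2] for o in obs],float)
    def f(v):
        c,s=np.cos(v[2]),np.sin(v[2]); P=np.c_[v[0]+c*L[:,0]-s*L[:,1], v[1]+s*L[:,0]+c*L[:,1], L[:,2]]
        return np.concatenate([proj(o[0],P[i])[0]-np.array(o[1])+([0,2] if o[0]=="side" else [0,0]) for i,o in enumerate(obs)])
    r=least_squares(f,x0,loss="soft_l1"); print(np.round([r.x[0],r.x[1],np.degrees(r.x[2])],2)); print(np.round(r.fun.reshape(-1,2),1).tolist())
fit([("top",(170.3,226.5),(0,0,75)),("top",(158.2,221.2),(-45,0,75)),("top",(220.2,233.7),(105,0,75)),("top",(218.8,235.4),(105,0,75)),("top",(127.7,216.9),(-108,0,79)),
("side",(223.9,385.9),(0,0,75)),("side",(208.1,405.6),(-45,0,75)),("side",(252.3,339.4),(105,0,75)),("side",(250,340),(105,0,75)),("side",(188.7,433),(-108,0,79))],[556,306,-1.766])
fit([("top",(266,195.3),(-128,80,12)),("top",(263.7,277.5),(-128,-120,12)),("top",(358.3,278.7),(98,-120,12)),("top",(360,196.3),(98,80,12)),
("side",(216.5,316.5),(-128,80,12)),("side",(306.7,332.2),(-128,-120,12)),("side",(327.4,261),(98,-120,12))],[564,-20,-1.58])
for n,us,ut in [("shutter",(256.3,254.6),(293.1,213.1)),("guide",(259.2,257.5),(297.2,212.8)),("pad",(290.7,286.2),(271.7,254.6)),("ptop",(268.8,230.3),(325.7,217)),("lens",(315.5,137.5),(471.9,225)),("rack",(227.4,406.8),(181.8,234.5))]:
    print(n,np.round(tri(np.array(us)-[0,2],ut)[0],1))
E
```

```text
t 6.97 tcp [484.7  78.6 222.9] F [-0.1 -0.8 -1.3] w 49.3 q [ 0.16  0.36 -0.57  2.09  0.28  0.76 -0.45]
 tool x,y,z in world: [[0.138, -0.99, 0.001], [0.001, -0.0, -1.0], [0.99, 0.138, 0.001]]
[ 554.84  304.81 -101.19]
[[4.2, 0.0], [-2.9, 1.6], [-0.5, 1.5], [0.9, -0.2], [0.2, 0.3], [-1.5, -2.1], [0.6, -0.7], [-1.6, 0.4], [0.7, -0.2], [-1.2, 2.9]]
[564.46 -20.42 -90.96]
[[-0.6, -0.2], [-1.2, 0.1], [1.0, 0.4], [-0.4, 0.1], [-1.3, -0.4], [0.2, -0.5], [0.5, -1.0]]
shutter [568.7  33.  136.8]
guide [569.4  24.3 122.2]
pad [484.4  80.7 108. ]
ptop [559.1 -37.3 146.6]
lens [ 520.7 -331.4  216.6]
rack [552.8 304.9   4.6]
```

View pics/side3.png

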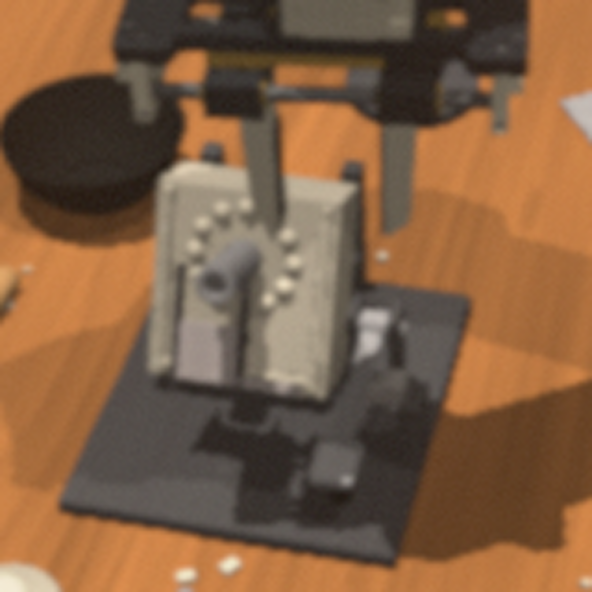

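The lever is latched low, the shutter has slid down and the mouth is visible at side px ≈(257.5,256). Next I fix the mouth position from my own picks, and the rod pose.

```bash
python3 - <<'E'
from h import *
s,p,r=state(); print("tcp proj side",proj("side",p)[0])
d=np.array([0,2.0])
print("mouth side z125",np.round(atz("side",np.array([257.5,256.1])-d,125),1), "raw",np.round(atz("side",[257.5,256.1],125),1))
print("mouth top z125",np.round(atz("top",[297.4,216.3],125),1))
print("tube axis pt top z~105",np.round(atz("top",[321.3,218.8],104),1))
for q,z in [((327.4,191),136),((327.4,240),136),((327.4,215.3),136)]: print("panel top front",np.round(atz("top",q,z),1))
# stand model mouth if guide at y=0 : x?
e=np.linalg.inv(np.eye(3))
im=cv2.imread("pics/top0.png")
cv2.imwrite("pics/crop7.png",cv2.resize(im[200:260,120:235],None,fx=6.5,fy=6.5,interpolation=cv2.INTER_CUBIC))
im=cv2.imread("pics/side3f.png")
cv2.imwrite("pics/crop8.png",cv2.resize(im[330:470,170:270],None,fx=5,fy=5,interpolation=cv2.INTER_CUBIC))
E
```

```text
tcp proj side [288.43724373 238.28613793]
mouth side z125 [568.4  24.5 125. ] raw [566.7  30.5 125. ]
mouth top z125 [565.8  24.3 125. ]
tube axis pt top z~105 [565.2 -27.9 104. ]
panel top front [619.8 -41.3 136. ]
panel top front [510.5 -40.9 136. ]
panel top front [565.1 -41.1 136. ]
```

View pics/crop7.png

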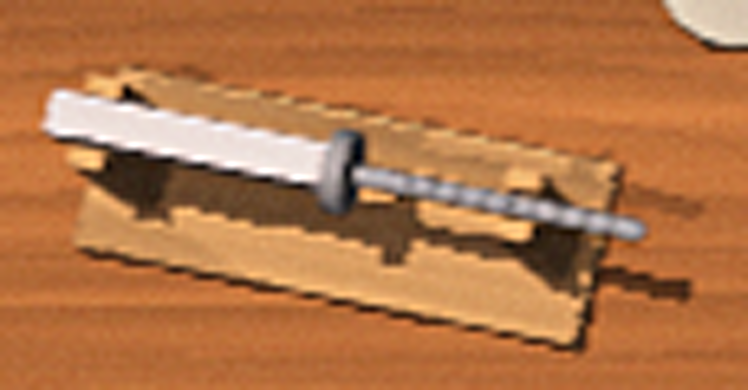

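View pics/crop8.png

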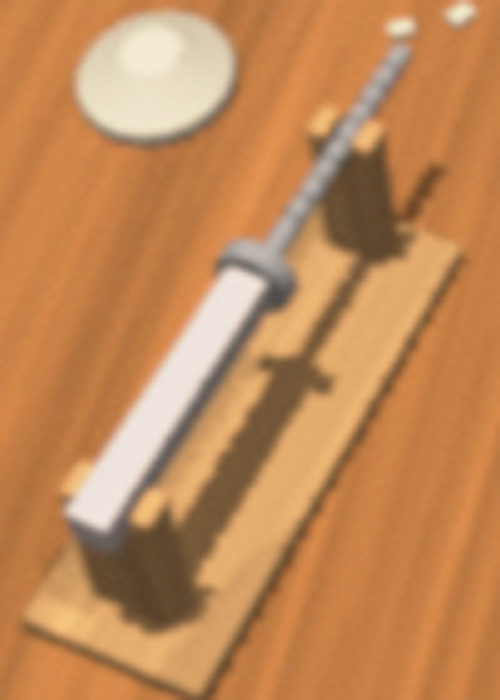

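```bash
python3 - <<'E'
from h import *
obs=[("top",(219.3,234.8),(105,0,75)),("top",(173.8,226.5),(0,0,75)),("top",(126.8,216.8),(-108,0,83)),("side",(250,339),(105,0,75)),("side",(222.6,383.2),(0,0,75)),("side",(188,433.6),(-108,0,83))]
L=np.array([o[2] for o in obs],float)
def f(v,k=slice(None)):
    c,s=np.cos(v[2]),np.sin(v[2]); P=np.c_[v[0]+c*L[:,0]-s*L[:,1], v[1]+s*L[:,0]+c*L[:,1], L[:,2]]
    return np.concatenate([proj(o[0],P[i])[0]-np.array(o[1])+([0,2.5] if o[0]=="side" else [0,0]) for i,o in enumerate(obs)][k])
for k in (slice(None),slice(0,3),slice(3,6)):
    r=least_squares(f,[556,306,-1.766],args=(k,)); v=r.x; print(np.round(v,3),np.degrees(v[2]),np.round(r.fun.reshape(-1,2),1).tolist())
    if k==slice(None): g=v
a=np.array([np.cos(g[2]),np.sin(g[2])]); grip=g[:2]-45*a; print("grip",grip); to([*grip,190],down(np.degrees(g[2])+90)); show()
E
```

```text
[555.143 303.847  -1.757] -100.67243976319291 [[0.9, -0.1], [1.2, -0.1], [0.8, 0.2], [0.2, 0.7], [-0.2, 0.6], [-0.3, 1.1]]
[555.169 306.009  -1.761] -100.88194751790519 [[-0.1, 0.1], [0.2, -0.1], [-0.1, 0.1]]
[555.516 302.273  -1.754] -100.50945139057579 [[0.1, 0.0], [-0.1, -0.2], [0.0, 0.2]]
grip [563.47677749 348.06898952]
rotvec tool [-0.0043  0.3247  0.    ] deg 18.6
shift world [ 77.5 269.  -35.6] tool after turn (mm) [-278.7   35.6   26.4] in tool before [-255.7   35.9  113.8]
t 7.03 tcp [485.9  79.1 225.6] F [ 1.6 -0.3  2.5] w 49.6 q [ 0.16  0.36 -0.57  2.09  0.28  0.76 -0.45]
 tool x,y,z in world: [[0.138, -0.99, 0.001], [0.004, -0.0, -1.0], [0.99, 0.138, 0.004]]
```

Call:
{"fn": "arm_command", "kwargs": {
  "series": [
    {"delta_pos": [0, 0, 0], "delta_rot": [-0.002, 0.163, 0]},
    {"delta_pos": [0, 0, 0], "delta_rot": [-0.002, 0.163, 0]},
    {"delta_pos": [-0.056, 0.0, 0.0053], "delta_rot": [0, 0, 0]},
    {"delta_pos": [-0.056, 0.0, 0.0053], "delta_rot": [0, 0, 0]},
    {"delta_pos": [-0.056, 0.0, 0.0053], "delta_rot": [0, 0, 0]},
    {"delta_pos": [-0.056, 0.0, 0.0053], "delta_rot": [0, 0, 0]},
    {"delta_pos": [-0.056, 0.0, 0.0053], "delta_rot": [0, 0, 0]},
    {"delta_pos": [0, 0.05, 0], "delta_rot": [0, 0, 0]},
    {"delta_pos": [0, 0, 0], "delta_rot": [0, 0, 0]}
  ]
}}

```text
t: 8.15
eef_pos: [560.7, 347.3, 166.7]
tcp_rot: [-0.455, 0.545, -0.543, 0.447]
ft_force: [-0.1, -0.2, 1.8]
width: 50.2
```

```bash
python3 - <<'E'
from h import *
show(); to([563.6,349.2,56],down(-10.8))
for c in("side","top"):
    im=imaging.get_image(c); cv2.imwrite(f"pics/{c}4.png",im)
im=cv2.imread("pics/side4.png"); cv2.imwrite("pics/side4c.png",cv2.resize(im[300:470,150:290],None,fx=3.5,fy=3.5,interpolation=cv2.INTER_CUBIC))
print(proj("side",state()[1]))
E
```

```text
t 8.15 tcp [560.7 347.3 166.7] F [-0.1 -0.2  1.8] w 50.2 q [-0.36  0.61 -0.44  1.78  0.33  0.84 -1.14]
 tool x,y,z in world: [[-0.185, -0.983, 0.007], [-0.011, -0.005, -1.0], [0.983, -0.185, -0.01]]
rotvec tool [0.0095 0.0023 0.0071] deg 0.7
shift world [   2.9    1.9 -110.7] tool after turn (mm) [ -2.4 110.7   2.5] in tool before [ -3.2 110.7   3.6]
[[201.2950918  367.79595964]]
```

View pics/side4c.png

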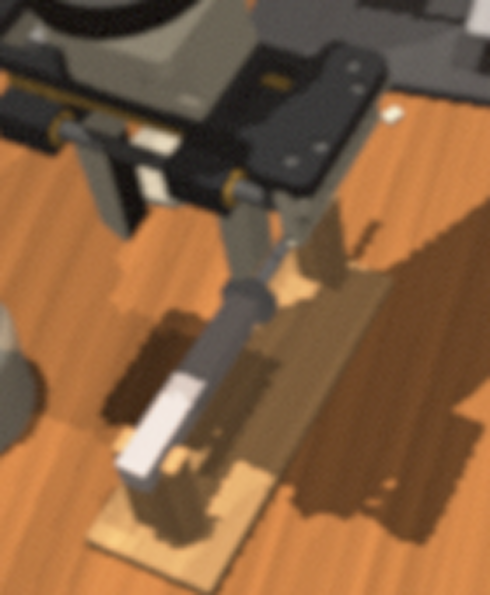

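View pics/top4.png

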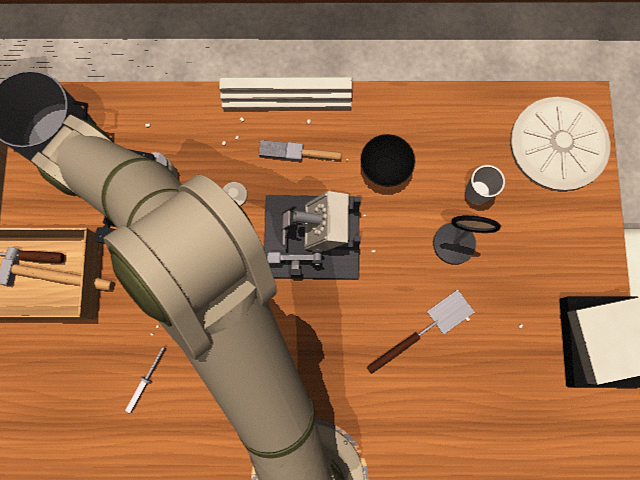

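Call:
{"fn": "arm_command", "kwargs": {
  "series": [
    {"delta_pos": [-0.0025, 0, 0.0025], "delta_rot": [0.0095, 0.002, 0.007]},
    {"delta_pos": [0, 0.04, 0], "delta_rot": [0, 0, 0]},
    {"delta_pos": [0, 0.04, 0], "delta_rot": [0, 0, 0]},
    {"delta_pos": [0, 0.02, 0], "delta_rot": [0, 0, 0]},
    {"delta_pos": [0, 0.01, 0], "delta_rot": [0, 0, 0]},
    {"delta_pos": [0, 0, 0], "delta_rot": [0, 0, 0]}
  ]
}}

```text
t: 9.0
eef_pos: [567.0, 352.1, 60.8]
tcp_rot: [0.447, -0.545, 0.545, -0.454]
ft_force: [0.4, -0.2, 1.3]
width: 49.8
```

```bash
python3 - <<'E'
from h import *
show(); to([563.6,349.2,56],down(-10.8))
im=imaging.get_image("side"); cv2.imwrite("pics/side5c.png",cv2.resize(im[300:470,150:290],None,fx=3.5,fy=3.5,interpolation=cv2.INTER_CUBIC))
E
```

```text
t 9.0 tcp [567.  352.1  60.8] F [ 0.4 -0.2  1.3] w 49.8 q [-0.41  0.74 -0.36  1.84  0.42  0.63 -1.22]
 tool x,y,z in world: [[-0.188, -0.982, -0.007], [0.007, 0.005, -1.0], [0.982, -0.188, 0.006]]
rotvec tool [-0.006  -0.0007 -0.0067] deg 0.5
shift world [-3.4 -2.9 -4.8] tool after turn (mm) [ 3.5  4.8 -2.8] in tool before [ 3.5  4.8 -2.9]
```

View pics/side5c.png

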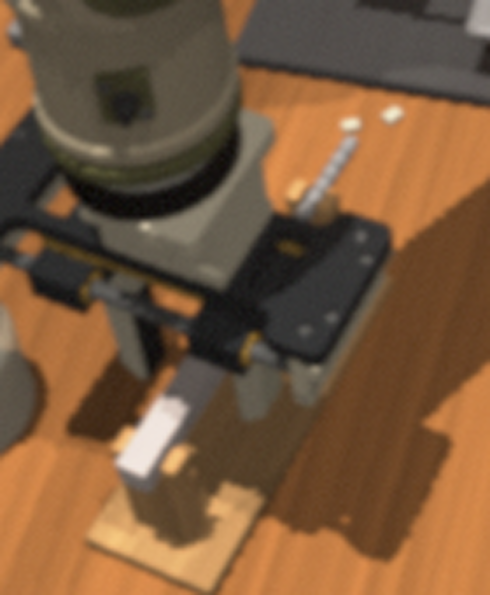

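Call:
{"fn": "arm_command", "kwargs": {
  "series": [
    {"delta_pos": [0, 0, 0], "delta_rot": [0, 0, 0]},
    {"delta_pos": [0, 0, 0], "delta_rot": [0, 0, 0]}
  ]
}}

```text
t: 9.3
eef_pos: [567.1, 352.1, 61.2]
tcp_rot: [0.447, -0.545, 0.545, -0.454]
ft_force: [-0.3, -1.0, -0.3]
width: 50.0
```

```bash
python3 - <<'E'
from h import *
for i in range(4):
    s,p,r=state(); print(np.round(p,1),s["t"]); 
to([563.6,349.2,56],down(-10.8))
E
```

```text
[567.1 352.1  61.2] 9.3
[567.1 352.1  61.2] 9.3
[567.1 352.1  61.2] 9.3
[567.1 352.1  61.2] 9.3
rotvec tool [-0.0065 -0.0006 -0.0072] deg 0.6
shift world [-3.5 -2.9 -5.2] tool after turn (mm) [ 3.5  5.2 -2.9] in tool before [ 3.6  5.1 -2.9]
```

Call:
{"fn": "arm_command", "kwargs": {
  "series": [
    {"delta_pos": [0.0035, 0.005, -0.003], "delta_rot": [-0.0065, 0, -0.007]},
    {"delta_pos": [0, 0, 0], "delta_rot": [0, 0, 0]}
  ]
}}

```text
t: 9.55
eef_pos: [562.7, 348.6, 54.8]
tcp_rot: [-0.451, 0.545, -0.545, 0.45]
ft_force: [0.9, 0.1, 0.6]
width: 50.3
```

```bash
python3 - <<'E'
from h import *
show(); to([563.6,349.2,56],down(-10.8))
E
```

```text
t 9.55 tcp [562.7 348.6  54.8] F [0.9 0.1 0.6] w 50.3 q [-0.41  0.74 -0.36  1.85  0.42  0.63 -1.22]
 tool x,y,z in world: [[-0.188, -0.982, 0.002], [-0.002, -0.001, -1.0], [0.982, -0.188, -0.002]]
rotvec tool [ 0.0018 -0.0005  0.0016] deg 0.1
shift world [0.9 0.6 1.2] tool after turn (mm) [-0.7 -1.2  0.8] in tool before [-0.7 -1.2  0.8]
```

Call:
{"fn": "arm_command", "kwargs": {
  "series": [
    {"delta_pos": [0, 0, 0], "delta_rot": [0, 0, 0]},
    {"delta_pos": [0, 0, 0], "delta_rot": [0, 0, 0]},
    {"delta_pos": [0, 0, 0], "delta_rot": [0, 0, 0]},
    {"delta_pos": [0, 0, 0], "delta_rot": [0, 0, 0]}
  ],
  "hand": 0.0,
  "newtons": 8
}}

```text
t: 10.05
eef_pos: [563.2, 349.1, 55.3]
tcp_rot: [-0.451, 0.545, -0.545, 0.45]
ft_force: [-0.4, 1.0, 0.3]
width: 16.1
```

Call:
{"fn": "arm_command", "kwargs": {
  "series": [
    {"delta_pos": [0, 0, 0], "delta_rot": [0, 0, 0]},
    {"delta_pos": [0, 0, 0], "delta_rot": [0, 0, 0]}
  ],
  "newtons": 45
}}

```text
t: 10.3
eef_pos: [563.2, 349.1, 55.3]
tcp_rot: [-0.451, 0.545, -0.545, 0.45]
ft_force: [-0.7, -0.6, -0.3]
width: 15.6
```

Call:
{"fn": "arm_command", "kwargs": {
  "series": [
    {"delta_pos": [0, -0.015, 0], "delta_rot": [0, 0, 0]},
    {"delta_pos": [0, -0.03, 0], "delta_rot": [0, 0, 0]},
    {"delta_pos": [0, -0.04, 0], "delta_rot": [0, 0, 0]},
    {"delta_pos": [0, -0.04, 0], "delta_rot": [0, 0, 0]},
    {"delta_pos": [0, -0.03, 0], "delta_rot": [0, 0, 0]},
    {"delta_pos": [0, 0, 0], "delta_rot": [0, 0, 0]}
  ]
}}

```text
t: 11.05
eef_pos: [564.1, 350.0, 213.5]
tcp_rot: [0.449, -0.545, 0.545, -0.452]
ft_force: [0.9, -0.8, -1.9]
width: 15.8
```

```bash
python3 - <<'E'
from h import *
show()
for c in("side","top"):
    im=imaging.get_image(c); cv2.imwrite(f"pics/{c}6.png",im)
im=cv2.imread("pics/side6.png"); cv2.imwrite("pics/side6c.png",cv2.resize(im[230:430,130:330],None,fx=3,fy=3,interpolation=cv2.INTER_CUBIC))
s,p,r=state(); g=p-19*r.as_matrix()[:,1]; ax=r.as_matrix()[:,0]
print("grasp",g,"tip pred side",proj("side",g+150*ax),"top",proj("top",g+150*ax))
E
```

```text
t 11.05 tcp [564.1 350.  213.5] F [ 0.9 -0.8 -1.9] w 15.8 q [-0.34  0.56 -0.46  1.74  0.31  0.91 -1.12]
 tool x,y,z in world: [[-0.188, -0.982, -0.003], [0.003, 0.002, -1.0], [0.982, -0.188, 0.002]]
grasp [563.03117254 348.7545378  229.20633735] tip pred side [[243.30971724 278.45117031]] top [[206.6423431  218.80888548]]
```

View pics/side6c.png

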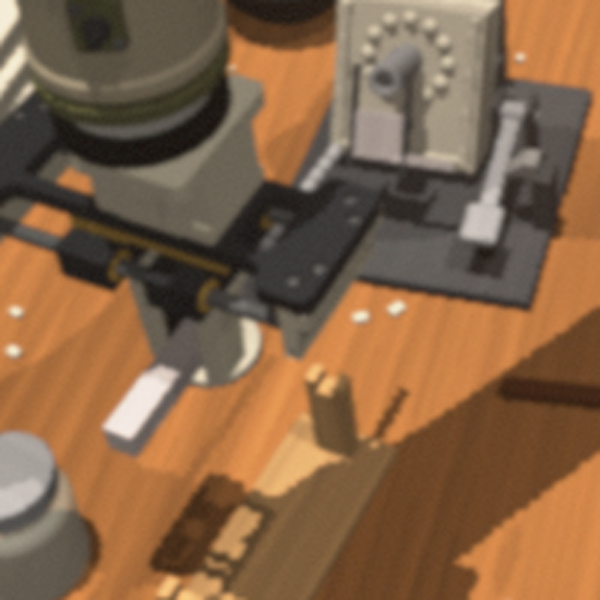

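View pics/top6.png

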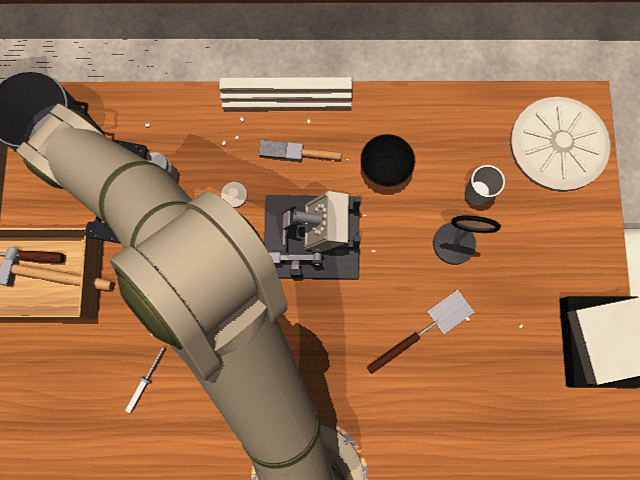

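The rod is held: its tip is at side px (242,280), within about 1 px of the prediction from the grasp. Next I compute the pre-insertion pose.

```bash
cat >> h.py <<'E'
M=np.array([566.5,24.4,125.]); YAW=-91.0
def ins(yaw=None):
    a=np.radians(YAW if yaw is None else yaw); h=np.array([np.cos(a),np.sin(a),0]); t=np.radians(25)
    x=np.cos(t)*h-np.sin(t)*np.array([0,0,1]); z=np.array([-h[1],h[0],0]); y=np.cross(z,x); return np.c_[x,y,z]
def tcp_for(back,m,Mp=None):
    "tip 'back' mm before the mouth"
    return (M if Mp is None else Mp)-(150+back)*m[:,0]+19*m[:,1]
def tipnow():
    s,p,r=state(); m=r.as_matrix(); return p-19*m[:,1]+150*m[:,0], m
E
python3 - <<'E'
from h import *
m=ins(); print(np.round(m,3).tolist()); to(tcp_for(40,m),m)
E
```

```text
[[-0.016, 0.007, 1.0], [-0.906, 0.423, -0.017], [-0.423, -0.906, 0.0]]
rotvec tool [-0.0365 -0.1691  0.4361] deg 26.9
shift world [   6.6 -144.1  -22.1] tool after turn (mm) [139.9 -40.8   9.1] in tool before [140.3  22.2  33.6]
```

Call:
{"fn": "arm_command", "kwargs": {
  "series": [
    {"delta_pos": [0, 0, 0], "delta_rot": [-0.012, -0.0564, 0.1454]},
    {"delta_pos": [0, 0, 0], "delta_rot": [-0.012, -0.0564, 0.1454]},
    {"delta_pos": [0, 0, 0], "delta_rot": [-0.012, -0.0564, 0.1454]},
    {"delta_pos": [0.03, -0.0102, 0.0023], "delta_rot": [0, 0, 0]},
    {"delta_pos": [0.03, -0.0102, 0.0023], "delta_rot": [0, 0, 0]},
    {"delta_pos": [0.03, -0.0102, 0.0023], "delta_rot": [0, 0, 0]},
    {"delta_pos": [0.03, -0.0102, 0.0023], "delta_rot": [0, 0, 0]},
    {"delta_pos": [0, 0, 0], "delta_rot": [0, 0, 0]},
    {"delta_pos": [0, 0, 0], "delta_rot": [0, 0, 0]}
  ]
}}

```text
t: 12.28
eef_pos: [569.8, 223.3, 195.8]
tcp_rot: [-0.375, 0.6, -0.385, 0.593]
ft_force: [-0.5, 0.8, -1.7]
width: 15.7
```

```bash
python3 - <<'E'
from h import *
show(); m=ins(); to(tcp_for(20,m),m)
t,mm=tipnow(); print("tip",np.round(t,1),"proj",np.round(proj("side",t),1),"mouth proj",np.round(proj("side",M),1))
for c in("side","top"):
    im=imaging.get_image(c); cv2.imwrite(f"pics/{c}7.png",im)
im=cv2.imread("pics/side7.png"); cv2.imwrite("pics/side7c.png",cv2.resize(im[200:330,180:310],None,fx=4.6,fy=4.6,interpolation=cv2.INTER_CUBIC))
im=cv2.imread("pics/top7.png"); cv2.imwrite("pics/top7c.png",cv2.resize(im[160:290,220:370],None,fx=4.5,fy=4.5,interpolation=cv2.INTER_CUBIC))
E
```

```text
t 12.28 tcp [569.8 223.3 195.8] F [-0.5  0.8 -1.7] w 15.7 q [ 0.33  0.62 -0.86  1.97  0.11  0.56 -0.48]
 tool x,y,z in world: [[-0.016, -0.906, -0.423], [0.006, 0.423, -0.906], [1.0, -0.017, -0.001]]
rotvec tool [ 0.001  -0.0002 -0.0007] deg 0.1
shift world [ -0.5 -36.9 -16.2] tool after turn (mm) [40.2 -0.9  0.2] in tool before [40.2 -0.9  0.2]
tip [567.3  79.4 149.6] proj [[249.5 262.9]] mouth proj [[258.4 254.2]]
```

View pics/side7c.png

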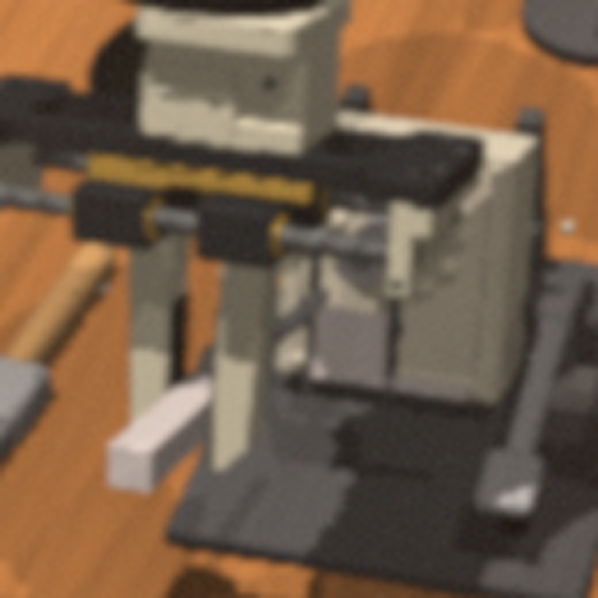

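View pics/top7c.png

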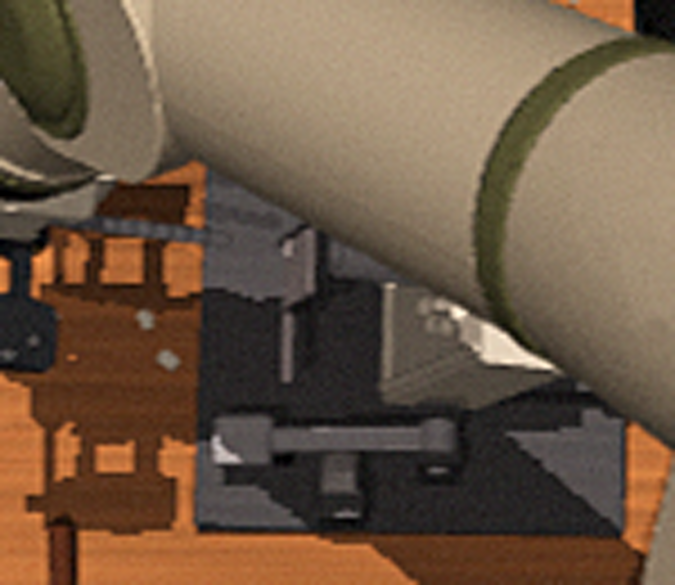

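```bash
python3 - <<'E'
from h import *
t,mm=tipnow(); 
for k in (0,-30,-60): print(k,proj("top",t+k*mm[:,0]).round(1))
print("mouth top",proj("top",M).round(1))
im=cv2.imread("pics/top7.png"); c=np.clip(im[195:230,235:300].astype(float)*1.6,0,255).astype(np.uint8); cv2.imwrite("pics/top7d.png",cv2.resize(c,None,fx=12,fy=12,interpolation=cv2.INTER_CUBIC))
E
```

```text
0 [[270.8 212.7]]
-30 [[257.5 211.1]]
-60 [[244.  209.4]]
mouth top [[297.4 216. ]]
```

View pics/top7d.png

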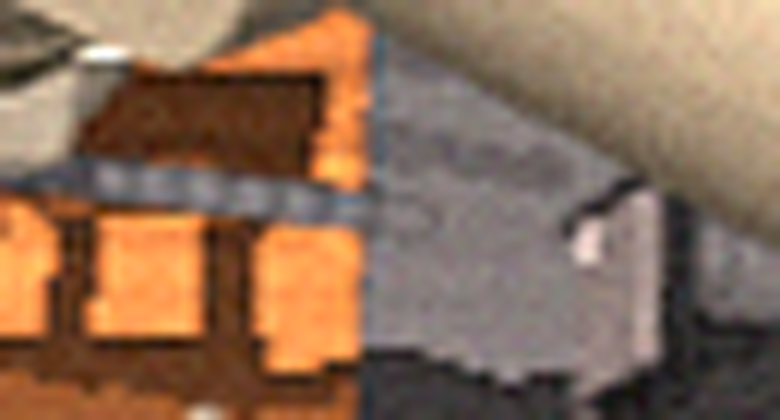

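The top view shows the probe at (255,211) with its tip at about (271,212.4), matching the prediction within 0.5 px, so the rod is on the tube axis. I start the insertion.

Call:
{"fn": "arm_command", "kwargs": {
  "series": [
    {"delta_pos": [0.015, -0.0008, 0], "delta_rot": [0.001, 0, 0]},
    {"delta_pos": [0.02, 0, 0], "delta_rot": [0, 0, 0]},
    {"delta_pos": [0.015, 0, 0], "delta_rot": [0, 0, 0]},
    {"delta_pos": [0, 0, 0], "delta_rot": [0, 0, 0]}
  ]
}}

```text
t: 12.88
eef_pos: [569.5, 175.2, 175.0]
tcp_rot: [-0.374, 0.6, -0.386, 0.592]
ft_force: [0.2, 0.2, -1.7]
width: 15.5
```

```bash
python3 - <<'E'
from h import *
show(); m=ins(); to(tcp_for(0,m),m)
t,mm=tipnow(); print("tip",np.round(t,1)); print("mouth-tip tool", (mm.T@(M-t)).round(1))
for c in("side","top"):
    im=imaging.get_image(c); cv2.imwrite(f"pics/{c}8.png",im)
im=cv2.imread("pics/side8.png"); c=np.clip(im[215:285,225:295].astype(float)*1.4,0,255).astype(np.uint8);cv2.imwrite("pics/side8c.png",cv2.resize(c,None,fx=8,fy=8,interpolation=cv2.INTER_CUBIC))
im=cv2.imread("pics/top8.png"); c=np.clip(im[190:240,240:320].astype(float)*1.6,0,255).astype(np.uint8); cv2.imwrite("pics/top8c.png",cv2.resize(c,None,fx=9,fy=9,interpolation=cv2.INTER_CUBIC))
E
```

```text
t 12.88 tcp [569.5 175.2 175. ] F [ 0.2  0.2 -1.7] w 15.5 q [ 0.42  0.65 -0.86  2.    0.12  0.54 -0.42]
 tool x,y,z in world: [[-0.019, -0.906, -0.422], [0.008, 0.422, -0.906], [1.0, -0.02, -0.0]]
rotvec tool [-0.001  -0.0029  0.0002] deg 0.2
shift world [-0.5 -6.9 -3.8] tool after turn (mm) [ 7.9  0.6 -0.4] in tool before [ 7.9  0.6 -0.4]
tip [566.6  31.3 128.9]
mouth-tip tool [7.9 0.6 0.1]
```

View pics/side8c.png

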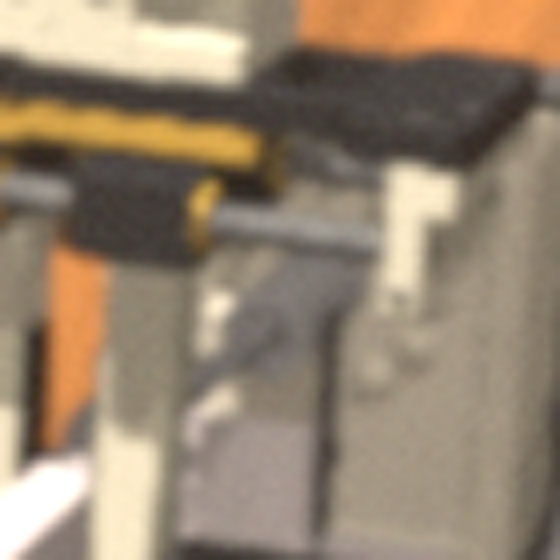

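View pics/top8c.png

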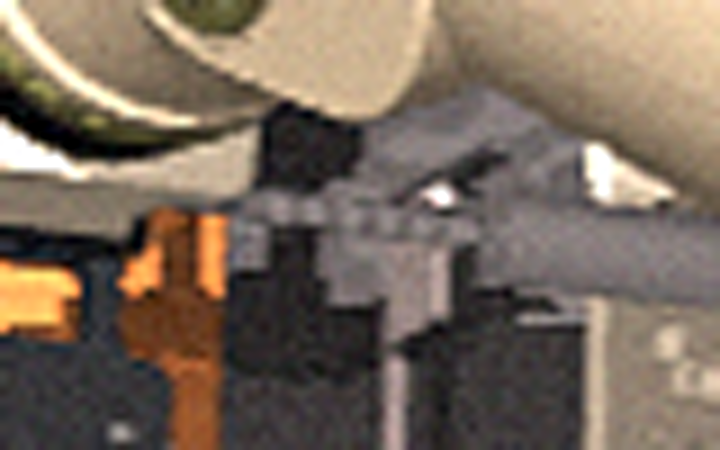

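Top view: the probe line meets the tube's centre line at the mouth. Side view agrees. I feed in slowly and watch the force.

Call:
{"fn": "arm_command", "kwargs": {
  "series": [
    {"delta_pos": [0.005, 0.0003, 0], "delta_rot": [0, -0.003, 0]},
    {"delta_pos": [0.005, 0, 0], "delta_rot": [0, 0, 0]},
    {"delta_pos": [0.005, 0, 0], "delta_rot": [0, 0, 0]},
    {"delta_pos": [0.005, 0, 0], "delta_rot": [0, 0, 0]}
  ]
}}

```text
t: 13.48
eef_pos: [569.2, 159.2, 167.2]
tcp_rot: [-0.375, 0.598, -0.385, 0.594]
ft_force: [0.3, 0.6, -2.6]
width: 15.7
```

```bash
python3 - <<'E'
from h import *
show(); m=ins(); to(None,m)
t,mm=tipnow(); print("mouth-tip tool", (mm.T@(M-t)).round(1), "F tool",(mm.T@state()[0]["ft_force"]).round(1), state()[0]["torque"].round(2))
E
```

```text
t 13.47 tcp [569.2 159.2 167.2] F [ 0.3  0.6 -2.6] w 15.7 q [ 0.44  0.66 -0.86  2.01  0.13  0.54 -0.39]
 tool x,y,z in world: [[-0.012, -0.906, -0.423], [0.009, 0.423, -0.906], [1.0, -0.015, 0.003]]
rotvec tool [-0.0013  0.0033 -0.0004] deg 0.2
mouth-tip tool [-10.    0.2  -0.8] F tool [0.5 2.7 0.3] [-0.3  -0.09  0.02]
```

Call:
{"fn": "arm_command", "kwargs": {
  "series": [
    {"delta_pos": [0.006, 0, -0.0004], "delta_rot": [-0.001, 0.003, 0]},
    {"delta_pos": [0.008, 0, 0], "delta_rot": [0, 0, 0]},
    {"delta_pos": [0.008, 0, 0], "delta_rot": [0, 0, 0]},
    {"delta_pos": [0.008, 0, 0], "delta_rot": [0, 0, 0]}
  ]
}}

```text
t: 13.98
eef_pos: [568.4, 131.6, 154.4]
tcp_rot: [-0.375, 0.6, -0.385, 0.593]
ft_force: [0.3, 1.5, -3.0]
width: 15.8
```

```bash
python3 - <<'E'
from h import *
show(); m=ins(); to(None,m)
t,mm=tipnow(); print("mouth-tip tool", (mm.T@(M-t)).round(1), "F tool",(mm.T@state()[0]["ft_force"]).round(1), state()[0]["torque"].round(2))
E
```

```text
t 13.97 tcp [568.4 131.6 154.4] F [ 0.3  1.5 -3. ] w 15.8 q [ 0.49  0.68 -0.86  2.02  0.15  0.53 -0.36]
 tool x,y,z in world: [[-0.016, -0.906, -0.423], [0.008, 0.423, -0.906], [1.0, -0.018, 0.0]]
rotvec tool [-0.0004  0.     -0.0004] deg 0.0
mouth-tip tool [-40.4   0.2  -0. ] F tool [-0.1  3.4  0.3] [-0.16 -0.03 -0.01]
```

Call:
{"fn": "arm_command", "kwargs": {
  "series": [
    {"delta_pos": [0.01, 0, 0], "delta_rot": [0, 0, 0]},
    {"delta_pos": [0.01, 0, 0], "delta_rot": [0, 0, 0]},
    {"delta_pos": [0.01, 0, 0], "delta_rot": [0, 0, 0]},
    {"delta_pos": [0.01, 0, 0], "delta_rot": [0, 0, 0]}
  ]
}}

```text
t: 14.48
eef_pos: [567.7, 95.5, 137.4]
tcp_rot: [-0.375, 0.6, -0.385, 0.593]
ft_force: [0.3, 4.7, -4.2]
width: 15.7
```

```bash
python3 - <<'E'
from h import *
show(); m=ins(); to(None,m)
t,mm=tipnow(); print("mouth-tip tool", (mm.T@(M-t)).round(1), "F tool",(mm.T@state()[0]["ft_force"]).round(1), state()[0]["torque"].round(2))
E
```

```text
t 14.47 tcp [567.7  95.5 137.4] F [ 0.3  4.7 -4.2] w 15.7 q [ 0.55  0.71 -0.86  2.03  0.17  0.53 -0.31]
 tool x,y,z in world: [[-0.016, -0.906, -0.423], [0.008, 0.423, -0.906], [1.0, -0.017, 0.0]]
rotvec tool [-0.0002  0.0003 -0.0006] deg 0.0
mouth-tip tool [-80.3   0.1   0. ] F tool [-2.5  5.8  0.2] [ 0.17 -0.09 -0.04]
```

Call:
{"fn": "arm_command", "kwargs": {
  "series": [
    {"delta_pos": [0.006, 0.0005, 0], "delta_rot": [0, 0, 0]},
    {"delta_pos": [0.006, 0, 0], "delta_rot": [0, 0, 0]},
    {"delta_pos": [0.006, 0, 0], "delta_rot": [0, 0, 0]},
    {"delta_pos": [0, 0, 0], "delta_rot": [0, 0, 0]}
  ]
}}

```text
t: 14.98
eef_pos: [567.5, 78.9, 129.2]
tcp_rot: [-0.375, 0.6, -0.385, 0.593]
ft_force: [0.5, 0.2, -6.6]
width: 15.6
```

```bash
python3 - <<'E'
from h import *
show(); m=ins(); to(None,m)
t,mm=tipnow(); print("mouth-tip tool", (mm.T@(M-t)).round(1), "F tool",(mm.T@state()[0]["ft_force"]).round(1), state()[0]["torque"].round(2))
for c in("side","top"):
    im=imaging.get_image(c); cv2.imwrite(f"pics/{c}9.png",im)
im=cv2.imread("pics/side9.png"); c=np.clip(im[205:285,215:315].astype(float)*1.4,0,255).astype(np.uint8);cv2.imwrite("pics/side9c.png",cv2.resize(c,None,fx=7,fy=7,interpolation=cv2.INTER_CUBIC))
im=cv2.imread("pics/top9.png"); c=np.clip(im[190:240,240:340].astype(float)*1.6,0,255).astype(np.uint8); cv2.imwrite("pics/top9c.png",cv2.resize(c,None,fx=8,fy=8,interpolation=cv2.INTER_CUBIC))
E
```

```text
t 14.97 tcp [567.5  78.9 129.2] F [ 0.5  0.2 -6.6] w 15.6 q [ 0.57  0.72 -0.85  2.03  0.18  0.53 -0.29]
 tool x,y,z in world: [[-0.016, -0.906, -0.422], [0.008, 0.422, -0.906], [1.0, -0.018, -0.0]]
rotvec tool [-0.0002 -0.0006  0.0004] deg 0.0
mouth-tip tool [-98.8  -0.2   0. ] F tool [2.6 6.1 0.5] [-0.84 -0.1  -0.02]
```

View pics/side9c.png

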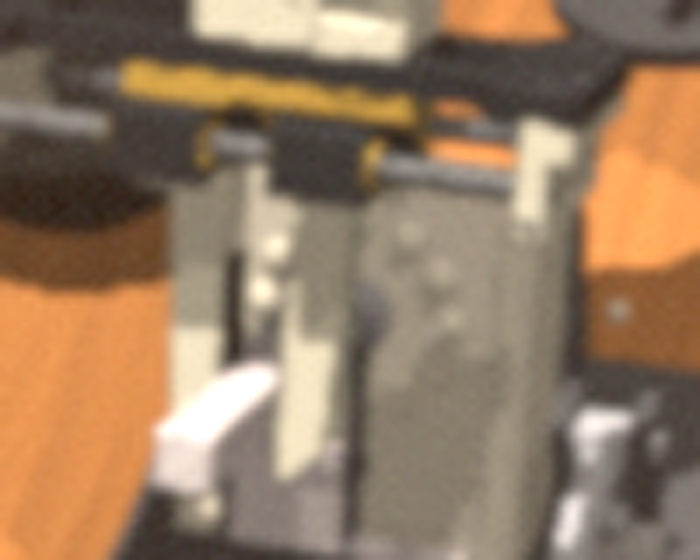

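View pics/top9c.png

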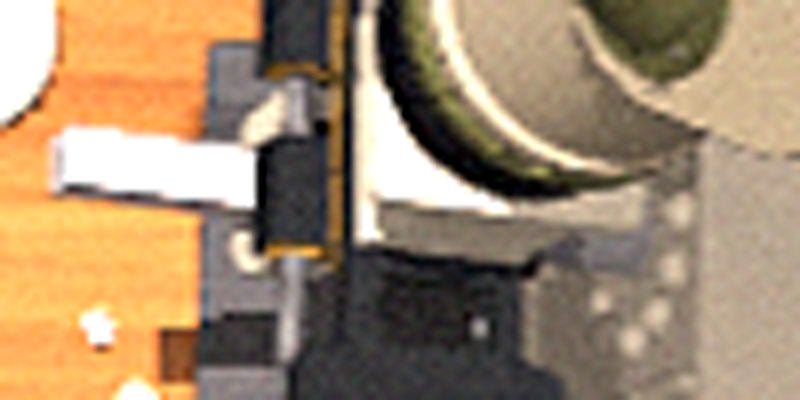

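Call:
{"fn": "arm_command", "kwargs": {
  "series": [
    {"delta_pos": [0.003, 0, 0], "delta_rot": [0, 0, 0]},
    {"delta_pos": [0.003, 0, 0], "delta_rot": [0, 0, 0]},
    {"delta_pos": [0, 0, 0], "delta_rot": [0, 0, 0]}
  ]
}}

```text
t: 15.45
eef_pos: [567.4, 77.4, 128.4]
tcp_rot: [-0.374, 0.599, -0.384, 0.595]
ft_force: [-0.6, 9.8, -0.8]
width: 15.5
```

```bash
cat > f.py <<'E'
from h import *
show(); m=ins(); to(None,m)
t,mm=tipnow(); print("mouth-tip tool", (mm.T@(M-t)).round(1), "F tool",(mm.T@state()[0]["ft_force"]).round(1), state()[0]["torque"].round(2))
E
python3 f.py
```

```text
t 15.45 tcp [567.4  77.4 128.4] F [-0.6  9.8 -0.8] w 15.5 q [ 0.58  0.73 -0.86  2.03  0.18  0.53 -0.28]
 tool x,y,z in world: [[-0.013, -0.905, -0.426], [0.008, 0.426, -0.905], [1.0, -0.015, 0.002]]
rotvec tool [-0.0005  0.0028 -0.0035] deg 0.3
mouth-tip tool [-1.006e+02 -4.000e-01 -1.000e-01] F tool [-8.6  4.9 -0.8] [1.74 0.09 0.09]
```

Call:
{"fn": "arm_command", "kwargs": {
  "series": [
    {"delta_pos": [0.002, 0, 0], "delta_rot": [0, 0, 0]},
    {"delta_pos": [0.002, 0, 0], "delta_rot": [0, 0, 0]},
    {"delta_pos": [0, 0, 0], "delta_rot": [0, 0, 0]}
  ]
}}

```text
t: 15.82
eef_pos: [567.4, 77.3, 128.4]
tcp_rot: [-0.374, 0.599, -0.382, 0.596]
ft_force: [-1.3, 19.5, 7.2]
width: 15.8
```

```bash
python3 f.py; python3 - <<'E'
from h import *
s,p,r=state(); m=r.as_matrix(); g=p-19*m[:,1]
for c in("top","side"): print(c,[proj(c,g+k*m[:,0]-8*m[:,1]).round(1).tolist() for k in(-63,45)])
for c in("side","top"):
    im=imaging.get_image(c); cv2.imwrite(f"pics/{c}10.png",im)
im=cv2.imread("pics/side10.png"); c=np.clip(im[215:295,215:315].astype(float)*1.3,0,255).astype(np.uint8);cv2.imwrite("pics/side10c.png",cv2.resize(c,None,fx=7,fy=7,interpolation=cv2.INTER_CUBIC))
im=cv2.imread("pics/top10.png"); c=im[190:240,240:340]; cv2.imwrite("pics/top10c.png",cv2.resize(c,None,fx=8,fy=8,interpolation=cv2.INTER_CUBIC))
E
```

```text
t 15.82 tcp [567.4  77.3 128.4] F [-1.3 19.5  7.2] w 15.8 q [ 0.58  0.73 -0.86  2.03  0.18  0.53 -0.28]
 tool x,y,z in world: [[-0.01, -0.903, -0.429], [0.008, 0.429, -0.903], [1.0, -0.012, 0.003]]
rotvec tool [-0.0006  0.0059 -0.0071] deg 0.5
mouth-tip tool [-100.8   -0.6   -0.3] F tool [-20.7   1.9  -1.5] [4.19 0.4  0.17]
top [[[249.4, 209.1]], [[296.9, 214.9]]]
side [[[241.2, 266.2]], [[257.9, 251.3]]]
```

View pics/side10c.png

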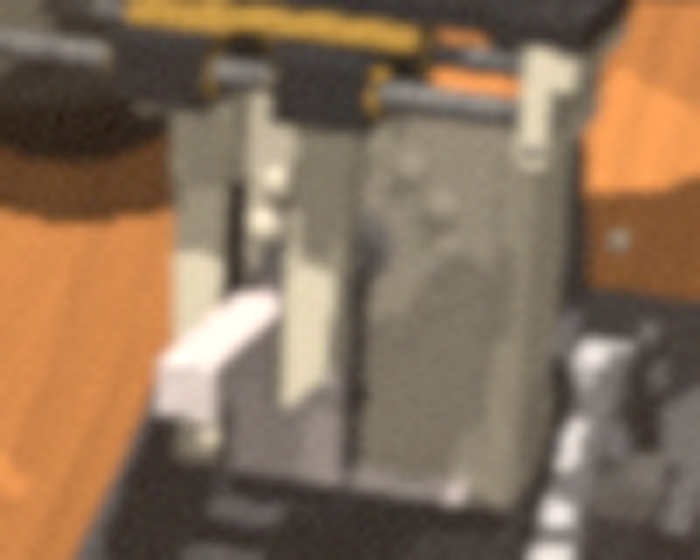

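View pics/top10c.png

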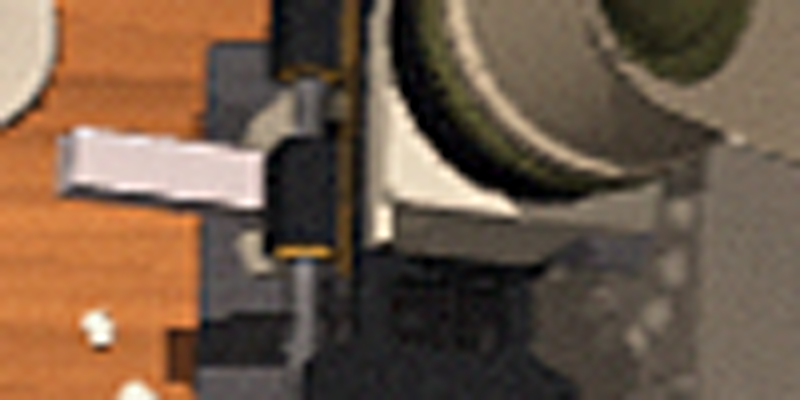

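Call:
{"fn": "arm_command", "kwargs": {
  "series": [
    {"delta_pos": [0.002, 0, 0], "delta_rot": [0, 0, 0.003]},
    {"delta_pos": [0, 0, 0], "delta_rot": [0, 0, 0]}
  ]
}}

```text
t: 16.18
eef_pos: [567.4, 77.3, 128.5]
tcp_rot: [-0.372, 0.6, -0.38, 0.598]
ft_force: [-3.1, 25.8, 10.4]
width: 15.7
```

```bash
python3 f.py
```

```text
t 16.18 tcp [567.4  77.3 128.5] F [-3.1 25.8 10.4] w 15.7 q [ 0.59  0.73 -0.86  2.03  0.18  0.53 -0.27]
 tool x,y,z in world: [[-0.008, -0.901, -0.433], [0.008, 0.433, -0.901], [1.0, -0.011, 0.004]]
rotvec tool [-0.0008  0.0074 -0.012 ] deg 0.8
mouth-tip tool [-100.8   -0.8   -0.4] F tool [-27.8   1.8  -3.3] [5.45 0.62 0.29]
```

Firm stop: 28 N with no further travel, and the top view shows the handle end where the collar-at-mouth position puts it (within ~2 mm). I draw the rod out.

Call:
{"fn": "arm_command", "kwargs": {
  "series": [
    {"delta_pos": [-0.006, 0, 0], "delta_rot": [0, 0, -0.003]},
    {"delta_pos": [-0.006, 0, 0], "delta_rot": [0, 0, 0]},
    {"delta_pos": [-0.006, 0, 0], "delta_rot": [0, 0, 0]},
    {"delta_pos": [-0.006, 0, 0], "delta_rot": [0, 0, 0]}
  ]
}}

```text
t: 16.68
eef_pos: [567.8, 90.4, 134.7]
tcp_rot: [-0.374, 0.6, -0.385, 0.593]
ft_force: [-0.3, 0.1, -4.5]
width: 15.7
```

```bash
python3 f.py
```

```text
t 16.68 tcp [567.8  90.4 134.7] F [-0.3  0.1 -4.5] w 15.7 q [ 0.55  0.71 -0.86  2.03  0.17  0.53 -0.3 ]
 tool x,y,z in world: [[-0.016, -0.906, -0.423], [0.008, 0.422, -0.906], [1.0, -0.018, 0.0]]
rotvec tool [-0.0005 -0.0005  0.0001] deg 0.0
mouth-tip tool [-86.1  -0.1  -0.1] F tool [ 1.9  4.1 -0.3] [-0.72 -0.05  0.06]
```

Call:
{"fn": "arm_command", "kwargs": {
  "series": [
    {"delta_pos": [-0.01, 0, 0], "delta_rot": [0, 0, 0]},
    {"delta_pos": [-0.01, 0, 0], "delta_rot": [0, 0, 0]},
    {"delta_pos": [-0.01, 0, 0], "delta_rot": [0, 0, 0]},
    {"delta_pos": [-0.01, 0, 0], "delta_rot": [0, 0, 0]},
    {"delta_pos": [-0.01, 0, 0], "delta_rot": [0, 0, 0]},
    {"delta_pos": [-0.01, 0, 0], "delta_rot": [0, 0, 0]},
    {"delta_pos": [-0.01, 0, 0], "delta_rot": [0, 0, 0]}
  ]
}}

```text
t: 17.55
eef_pos: [568.8, 154.8, 164.7]
tcp_rot: [-0.375, 0.6, -0.385, 0.593]
ft_force: [0.1, -0.4, -1.7]
width: 15.2
```

Call:
{"fn": "arm_command", "kwargs": {
  "series": [
    {"delta_pos": [-0.012, 0, 0], "delta_rot": [0, 0, 0]},
    {"delta_pos": [-0.012, 0, 0], "delta_rot": [0, 0, 0]},
    {"delta_pos": [-0.02, 0, 0], "delta_rot": [0, 0, 0]},
    {"delta_pos": [-0.025, 0, 0], "delta_rot": [0, 0, 0]},
    {"delta_pos": [-0.025, 0, 0], "delta_rot": [0, 0, 0]},
    {"delta_pos": [0, 0, 0], "delta_rot": [0, 0, 0]}
  ]
}}

```text
t: 18.3
eef_pos: [570.0, 242.4, 205.8]
tcp_rot: [-0.375, 0.598, -0.384, 0.595]
ft_force: [-0.5, -0.1, -1.0]
width: 15.4
```

```bash
python3 f.py; python3 - <<'E'
from h import *
t,mm=tipnow(); print(t.round(1),[ (c,proj(c,t).round(1).tolist()) for c in("side","top")])
for c in("side","top"):
    im=imaging.get_image(c); cv2.imwrite(f"pics/{c}11.png",im)
im=cv2.imread("pics/side11.png"); cv2.imwrite("pics/side11c.png",cv2.resize(im[200:340,180:330],None,fx=4.5,fy=4.5,interpolation=cv2.INTER_CUBIC))
im=cv2.imread("pics/top11.png"); cv2.imwrite("pics/top11c.png",cv2.resize(im[160:290,200:370],None,fx=4.5,fy=4.5,interpolation=cv2.INTER_CUBIC))
E
```

```text
t 18.3 tcp [570.  242.4 205.8] F [-0.5 -0.1 -1. ] w 15.4 q [ 0.3   0.61 -0.86  1.95  0.1   0.56 -0.5 ]
 tool x,y,z in world: [[-0.011, -0.906, -0.424], [0.008, 0.424, -0.906], [1.0, -0.014, 0.003]]
rotvec tool [-0.001   0.0043 -0.0017] deg 0.3
mouth-tip tool [81.7 -0.3 -0.7] F tool [ 0.6  0.8 -0.5] [-0.54 -0.1   0.03]
[568.1  98.5 159.4] [('side', [[245.8, 265.7]]), ('top', [[261.9, 211.4]])]
```

View pics/side11c.png

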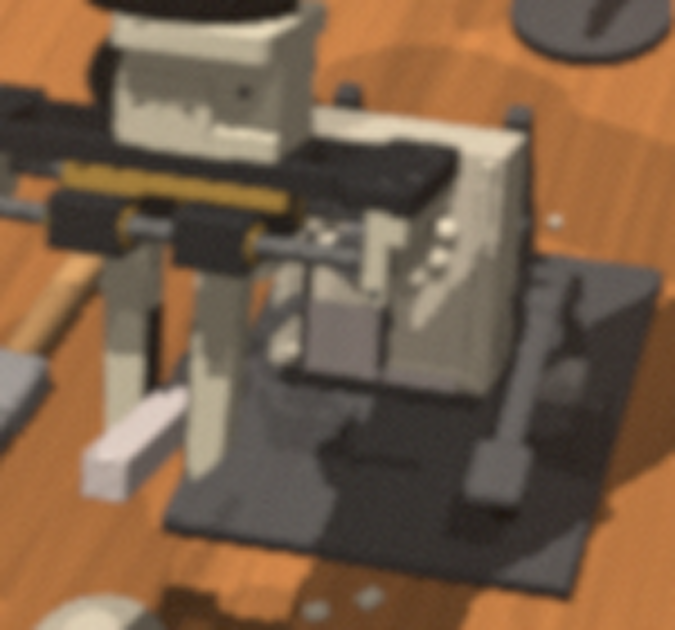

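View pics/top11c.png

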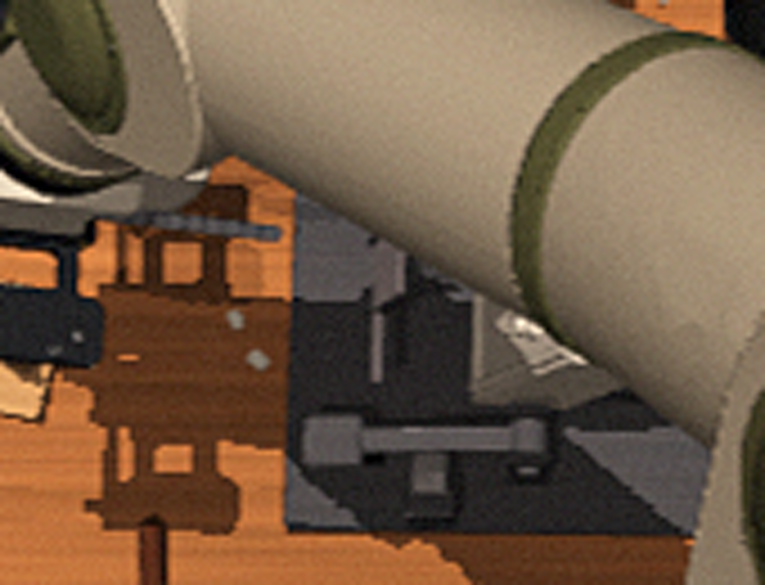

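The rod is right out: the tip is seen at (262,211.6) against (261.9,211.4) predicted. The lever is still latched and the shutter is down. Now the lens position.

```bash
python3 - <<'E'
from h import *
print("lens top",atz("top",(475.7,223.6),200).round(1),"side",atz("side",(310.6,138.8-2.5),200).round(1),"tri",tri(np.array([310.6,136.3]),(475.7,223.6))[0].round(1))
print("base top",atz("top",(454.1,243.4),6).round(1),"side",atz("side",(311,205-2.5),6).round(1))
# fit ring: centre (x,y,200), yaw -> compare ring extremes
th=np.linspace(0,2*np.pi,200)
im=cv2.imread("pics/top0.png"); g=cv2.cvtColor(im,cv2.COLOR_BGR2GRAY)
def ring(v,cam,rr=50):
    n=np.array([np.cos(v[2]),np.sin(v[2]),0]); e=np.array([-n[1],n[0],0])
    return proj(cam,np.array([v[0],v[1],200])+rr*(np.cos(th)[:,None]*e+np.sin(th)[:,None]*[0,0,1]))
# observed extremes of outer edge
obs={"top":np.array([187,530,73,193.])/7+np.array([425,425,205,205])-.4,"side":np.array([165,247,47,242.])/5+np.array([270,270,110,110])-.4}
obs["side"][2:]-=2.5
def f(v):
    o=[]
    for c in obs:
        p=ring(v,c); o+=list(np.array([p[:,0].min(),p[:,0].max(),p[:,1].min(),p[:,1].max()])-obs[c])
    return o
for y0 in(-.3,0,.3,.6):
    r=least_squares(f,[525,-340,y0],diff_step=1e-4); print(r.x.round(3),np.degrees(r.x[2]).round(1),np.round(r.fun,1),r.cost.round(1))
E
```

```text
lens top [ 531.1 -343.6  200. ] side [ 532.4 -353.6  200. ] tri [ 529.7 -341.8  206.5]
base top [ 528.8 -342.5    6. ] side [ 529.1 -338.3    6. ]
[ 5.30432e+02 -3.44759e+02 -2.52000e-01] -14.4 [ 0.4  1.2  0.5 -0.3 -0.9  0.2  1.5  2.2] 4.9
[ 5.30432e+02 -3.44759e+02 -2.52000e-01] -14.4 [ 0.4  1.2  0.5 -0.3 -0.9  0.2  1.5  2.2] 4.9
[ 5.30655e+02 -3.44951e+02  4.28000e-01] 24.5 [ 2.6 -1.1 -2.8  2.8  3.7 -3.8  1.2  2.5] 29.7
[ 5.30655e+02 -3.44951e+02  4.28000e-01] 24.5 [ 2.6 -1.1 -2.8  2.8  3.7 -3.8  1.2  2.5] 29.7
```

```bash
python3 - <<'E'
from h import *
L=np.array([530.5,-344.5,200]); n=np.array([.968,-.249,0]); T=L-40*n
m=down(10); m[:,2]; x=m[:,0]; print("x",x.round(3))
P=T-150*x+np.array([0,0,-19]); print("tip target",T.round(1),"tcp",P.round(1))
to([P[0],230,240],m)
r1=m.T
print("leg2",(r1@(P-np.array([P[0],230,240]))).round(1))
E
```

```text
x [ 0.174 -0.985  0.   ]
tip target [ 491.8 -334.5  200. ] tcp [ 465.7 -186.8  181. ]
rotvec tool [-0.0423 -0.188  -0.4347] deg 27.2
shift world [-104.3   -9.4   35.9] tool after turn (mm) [  -8.8  -35.9 -104.4] in tool before [  -5.1  -37.3 -104.1]
leg2 [410.5  59.  -72.4]
```

Call:
{"fn": "arm_command", "kwargs": {
  "series": [
    {"delta_pos": [0, 0, 0], "delta_rot": [-0.0141, -0.0627, -0.145]},
    {"delta_pos": [0, 0, 0], "delta_rot": [-0.0141, -0.0627, -0.145]},
    {"delta_pos": [0, 0, 0], "delta_rot": [-0.0141, -0.0627, -0.145]},
    {"delta_pos": [-0.002, -0.009, -0.026], "delta_rot": [0, 0, 0]},
    {"delta_pos": [-0.002, -0.009, -0.026], "delta_rot": [0, 0, 0]},
    {"delta_pos": [-0.002, -0.009, -0.026], "delta_rot": [0, 0, 0]},
    {"delta_pos": [-0.002, -0.009, -0.026], "delta_rot": [0, 0, 0]},
    {"delta_pos": [0, 0, 0], "delta_rot": [0, 0, 0]}
  ]
}}

```text
t: 19.4
eef_pos: [465.3, 228.2, 240.5]
tcp_rot: [0.542, -0.455, 0.455, -0.541]
ft_force: [0.1, -0.6, -2.2]
width: 15.5
```

```bash
cat > g.py <<'E'
from h import *
L=np.array([530.5,-344.5,200]); n=np.array([.968,-.249,0]); T=L-40*n
m=down(10); P=T-150*m[:,0]+np.array([0,0,-19])
show(); to(P,m); print("tip",tipnow()[0].round(1),"target",T.round(1))
E
python3 g.py
```

```text
t 19.4 tcp [465.3 228.2 240.5] F [ 0.1 -0.6 -2.2] w 15.5 q [-0.08  0.39 -0.64  2.02  0.31  0.84 -0.73]
 tool x,y,z in world: [[0.173, -0.985, 0.001], [-0.0, -0.001, -1.0], [0.985, 0.173, -0.0]]
rotvec tool [ 0.0001 -0.0007  0.0006] deg 0.1
shift world [ 4.000e-01 -4.151e+02 -5.950e+01] tool after turn (mm) [408.8  59.5 -71.7] in tool before [408.8  59.7 -71.4]
tip [491.3  80.5 259.6] target [ 491.8 -334.5  200. ]
```

Call:
{"fn": "arm_command", "kwargs": {
  "series": [
    {"delta_pos": [0.025, 0, -0.0045], "delta_rot": [0, 0, 0]},
    {"delta_pos": [0.045, 0, -0.008], "delta_rot": [0, 0, 0]},
    {"delta_pos": [0.05, 0, -0.009], "delta_rot": [0, 0, 0]},
    {"delta_pos": [0.05, 0, -0.009], "delta_rot": [0, 0, 0]},
    {"delta_pos": [0.05, 0, -0.009], "delta_rot": [0, 0, 0]},
    {"delta_pos": [0.05, 0, -0.009], "delta_rot": [0, 0, 0]},
    {"delta_pos": [0.04, 0, -0.007], "delta_rot": [0, 0, 0]},
    {"delta_pos": [0.02, 0, -0.0035], "delta_rot": [0, 0, 0]},
    {"delta_pos": [0, 0, 0], "delta_rot": [0, 0, 0]}
  ]
}}

```text
t: 20.52
eef_pos: [465.4, -108.4, 239.4]
tcp_rot: [0.541, -0.456, 0.456, -0.54]
ft_force: [-0.4, 0.4, -1.3]
width: 15.5
```

```bash
python3 g.py; python3 - <<'E'
from h import *
for c in("side","top"):
    im=imaging.get_image(c); cv2.imwrite(f"pics/{c}12.png",im)
E
```

```text
t 20.52 tcp [ 465.4 -108.4  239.4] F [-0.4  0.4 -1.3] w 15.5 q [ 0.58  0.33 -0.6   2.1   0.26  0.79 -0.01]
 tool x,y,z in world: [[0.169, -0.986, -0.0], [-0.001, 0.0, -1.0], [0.986, 0.169, -0.001]]
rotvec tool [ 0.0008 -0.0052 -0.0005] deg 0.3
shift world [  0.3 -78.4 -58.4] tool after turn (mm) [ 77.3  58.4 -13.3] in tool before [ 77.4  58.4 -12.9]
tip [ 490.7 -256.3  258.3] target [ 491.8 -334.5  200. ]
```

View pics/side12.png

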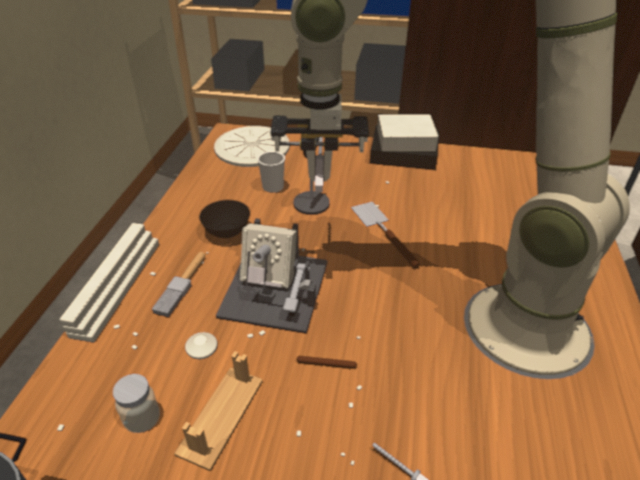

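View pics/top12.png

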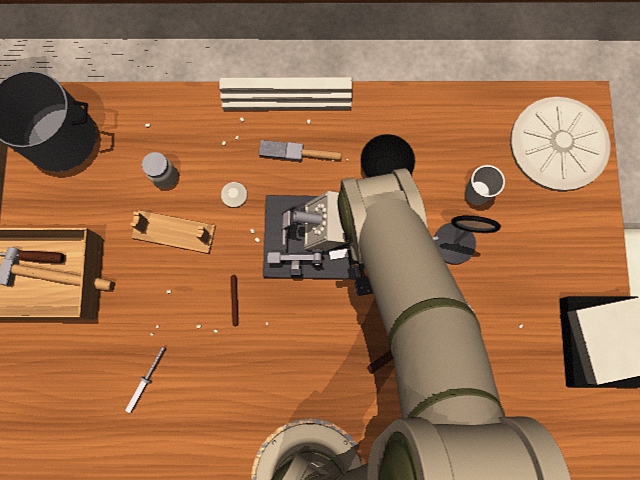

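Everything is in place. The lever is latched, the rack is empty and nothing was disturbed. Now I descend and make the final approach.

Call:
{"fn": "arm_command", "kwargs": {
  "series": [
    {"delta_pos": [0, 0.025, 0], "delta_rot": [0.001, -0.005, 0]},
    {"delta_pos": [0, 0.0334, 0], "delta_rot": [0, 0, 0]},
    {"delta_pos": [0.025, 0, -0.0043], "delta_rot": [0, 0, 0]},
    {"delta_pos": [0.025, 0, -0.0043], "delta_rot": [0, 0, 0]},
    {"delta_pos": [0.02, 0, -0.0035], "delta_rot": [0, 0, 0]},
    {"delta_pos": [0.0073, 0, -0.0012], "delta_rot": [0, 0, 0]},
    {"delta_pos": [0, 0, 0], "delta_rot": [0, 0, 0]},
    {"delta_pos": [0, 0, 0], "delta_rot": [0, 0, 0]}
  ]
}}

```text
t: 21.62
eef_pos: [466.3, -183.3, 181.7]
tcp_rot: [-0.543, 0.453, -0.453, 0.543]
ft_force: [-0.1, -0.3, -1.4]
width: 15.6
```

```bash
python3 g.py; python3 - <<'E'
from h import *
t,_=tipnow(); L=np.array([530.5,-344.5,200])
for c in("side","top"):
    im=imaging.get_image(c); cv2.imwrite(f"pics/{c}13.png",im); print(c,proj(c,t).round(1),"lens",proj(c,L).round(1))
im=cv2.imread("pics/side13.png"); cv2.imwrite("pics/side13c.png",cv2.resize(im[90:230,250:390],None,fx=4.2,fy=4.2,interpolation=cv2.INTER_CUBIC))
im=cv2.imread("pics/top13.png"); cv2.imwrite("pics/top13c.png",cv2.resize(im[190:290,390:520],None,fx=5,fy=5,interpolation=cv2.INTER_CUBIC))
E
```

```text
t 21.62 tcp [ 466.3 -183.3  181.7] F [-0.1 -0.3 -1.4] w 15.6 q [ 0.67  0.43 -0.55  2.12  0.35  0.68  0.06]
 tool x,y,z in world: [[0.179, -0.984, -0.001], [0.001, 0.001, -1.0], [0.984, 0.179, 0.001]]
rotvec tool [-0.0012  0.0059 -0.0006] deg 0.3
shift world [-0.6 -3.6 -0.7] tool after turn (mm) [ 3.4  0.7 -1.2] in tool before [ 3.4  0.7 -1.2]
tip [ 493.2 -330.8  200.6] target [ 491.8 -334.5  200. ]
side [[324.3 142. ]] lens [[310.6 138.1]]
top [[470.5 241.7]] lens [[476.2 223.9]]
```

View pics/side13c.png

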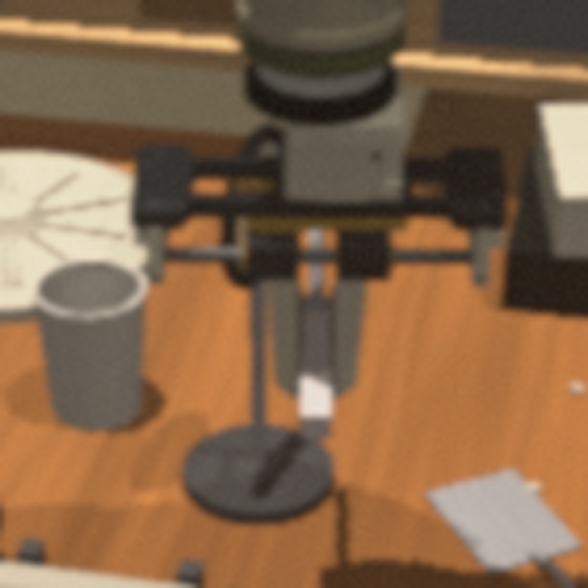

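View pics/top13c.png

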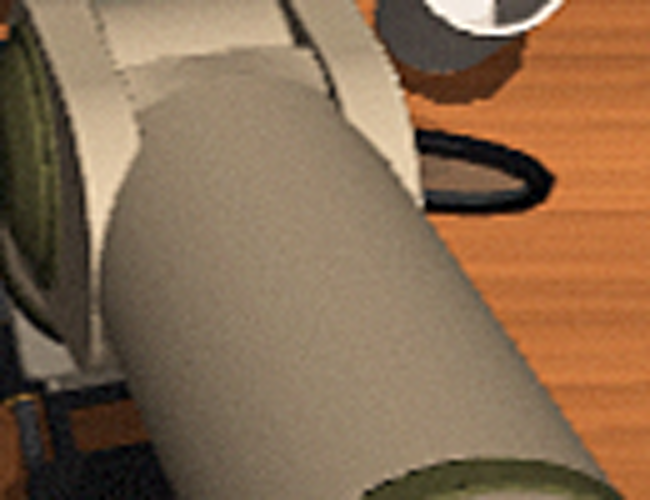

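Call:
{"fn": "arm_command", "kwargs": {
  "series": [
    {"delta_pos": [0.0034, 0.0007, -0.0012], "delta_rot": [-0.001, 0.006, 0]},
    {"delta_pos": [0, 0, 0], "delta_rot": [0, 0, 0]},
    {"delta_pos": [0, 0, 0], "delta_rot": [0, 0, 0]},
    {"delta_pos": [0, 0, 0], "delta_rot": [0, 0, 0]}
  ]
}}

```text
t: 22.22
eef_pos: [465.6, -188.0, 180.9]
tcp_rot: [-0.541, 0.455, -0.455, 0.541]
ft_force: [0.6, -0.7, -0.8]
width: 15.8
```

```bash
python3 g.py; python3 - <<'E'
from h import *
print(np.abs(manip.sense()["qvel"]).max())
for c in("side","top"): print(c,[(t,[(np.round(d["centre"],1).tolist(),round(d["score"],2)) for d in nets.pinpoint(c,t)[:2]]) for t in("rod_tip","lever_pad")] if imaging.get_image(c) is not None else 0)
im=imaging.get_image("side"); cv2.imwrite("pics/side14.png",im)
E
```

```text
t 22.23 tcp [ 465.6 -188.   180.9] F [ 0.6 -0.7 -0.8] w 15.8 q [ 0.67  0.43 -0.54  2.12  0.35  0.68  0.06]
 tool x,y,z in world: [[0.172, -0.985, -0.0], [-0.0, 0.0, -1.0], [0.985, 0.172, -0.0]]
rotvec tool [ 0.     -0.0016 -0.0003] deg 0.1
shift world [0.1 1.2 0.1] tool after turn (mm) [-1.1 -0.1  0.4] in tool before [-1.1 -0.1  0.4]
tip [ 491.4 -335.8  199.9] target [ 491.8 -334.5  200. ]
0.0021525690701036278
side [('rod_tip', [([325.9, 140.4], 0.82), ([370.3, 443.9], 0.78)]), ('lever_pad', [([288.2, 304.6], 0.62)])]
top [('rod_tip', [([162.7, 347.2], 0.74), ([385.0, 166.6], 0.25)]), ('lever_pad', [([273.0, 259.7], 0.82)])]
```

View pics/side14.png

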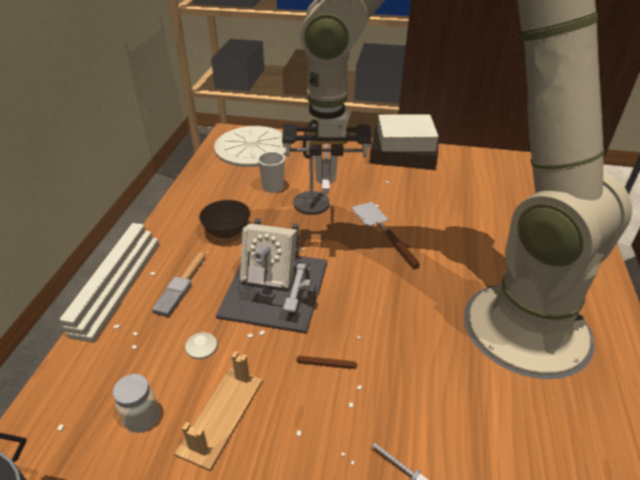

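The rod is level and still. The net sees its tip at side px (326,140), against about (324,142) predicted. The lever is latched and the bystanders have not moved, so I hand in.

```bash
python3 -c "
from rig import workorder; print(workorder.job_done())"
```

```text
the job is handed in; nothing more can be done
None
```

I did the job in the order asked and handed it in at about 22 s of the 72 s allowed; no verdict is reported.

- **Lever:** I pressed it to its hard stop (31.6 N) and let go. It stayed latched and the shutter stayed down in every later picture.
- **Rod:** I took the larger, racked rod and lined it up with the tube. It went in with a few newtons of drag until it stopped dead: 28 N with no further travel. Then I drew it right out, and it had not shifted in the grip.
- **Finish:** At the last reading the rod was held level and still, with the force near zero. Its tip was at about (491, -336, 200) mm, roughly 40 mm in front of the lens centre, which I estimate at (530, -344, 200). The other things on the bench looked unmoved.

**Checks that disagreed or fell short:**
- The rod stopped about 4 mm short of the depth my mouth estimate predicted. I took this as error in that estimate, because the stop was hard, but the fingers hid the collar so I did not see it touch the mouth.
- The side camera reads about 2 px low against the known tool position, so I corrected for that. The networks were also a few pixels off for several points, so I used my own picks there.
- At the end the tip was hidden by the gripper or arm in both views. Its final position rests on the arm's pose and the known grip, plus one network reading in the side view about 2 px from the prediction.

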